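# Walk the microscope rail end over end into its bench dock

### The arm

A 7-joint arm with a two-finger parallel gripper is mounted at the origin on the work surface. World frame = base frame: x ahead of the robot, y to its left, z up, the work surface at z = 0. Lengths are in m, angles in rad, forces in N, time in s.
With the tool pointing down it reaches from about 0.425 to 0.8 m from the base axis. Payload 8.3 kg.
Tool frame: the origin (TCP) lies midway between the tips of the shut fingers; the grasp point (between the pads) lies 19 mm behind it; z points along the fingers, y is the direction in which the jaws open and shut (so a half turn about z gives the same grasp; the last joint's range is limited). The gripper opens to 85 mm and grips with 20 to 120 N. Pads are 22 mm wide; open, the fingers measure 114 mm over their backs; the gripper's body (76 mm by 85 mm) begins 54 mm behind the grasp point. The pads swing forward as they close: fully open they stand 13 mm farther back than shut.
Start: joints at [-0.063, 0.383, 0.016, 1.37, -0.006, 1.388, -0.046], TCP at [0.625, 0, 0.204] pointing down, gripper open.
Joint ranges: [-2.95, 2.95], [-0.25, 2.06], [-1.52, 1.56], [0.18, 2.33], [-1.44, 4.58], [0.02, 2.06], [-3.01, 3.01]. Speed limits (rad/s): [2.39, 2.39, 3.01, 3.01, 3.14, 3.14, 3.14].

### API

Orientations are given as a unit quaternion [w, x, y, z].
In Python, from rig import r, viewer, silhouettes gives the robot as it stands.
- The arm moves only by the shell command python3 -m pendant 'ROWS' [FORCE]. ROWS is JSON, a list of rows, each an object with "xyz": the shift along the tool's x, y, z in m, a list of three; "rotation": the turn, a rotation vector about the tool's x, y, z in rad, a list of three; "gripper": the opening, from 0 (shut) to 1 (fully open). A call has 1 to 8 rows; each row is the pose to reach, as a shift and turn from the pose commanded when the call began, along the tool's axes at that moment; what a row does not reach only later rows make up. A row lasts 1/12 s, in which the tool goes at most 41.7 mm and 7.16 degrees, less where a joint would pass 70% of its speed; a pose out of reach is approached as far as the arm can. A call with a gripper value outside its range is refused whole. The fingers move at their own pace and stop on an object; FORCE is the grip in N (left out, the last holds). Time passes only in rows, so rows that repeat a pose let the fingers close. It gives the time, the measured TCP pose, the force and the opening at its end, in the units of the state.
- r.get_state(): the state, without advancing time (a new reading comes with each control period).
- viewer.grab_frame(name): name is "scene" or "side" or "wrist"; returns a dict with "image" (400x640x3 uint8, red, green, blue), "depth" (400x640 float32, m along the optical axis (not along the pixel's ray), 0 where there is no reading), "camera_matrix" (3x3 intrinsics, pixels), "k1" (the pictures are not rectified: a ray, as slopes to the right and down, at radius r is drawn at 1 + k1 r^2 times it, then the intrinsics apply), "R" (3x3) and "t" (3): a world point X has camera coordinates R X + t; the wrist camera has in their place "hand_eye" (4x4, takes a point from camera to tool coordinates, whose origin is the TCP and whose axes are the flange's). Camera axes: x right, y down, z forward; pixel columns grow to the right and rows downward; lengths in m; the calibration is good to about 2 mm. A picture is of the moment at which its call begins: read the wrist's pose just before it.
- r.hand_in(): hands the job in, once; it reports no verdict.
Trained networks look in the newest picture that a camera, given by its name, has taken for a name from the list of things; names that differ only in an ending like _2 or _b are one class to them, and where a whole thing is asked for, a point or a joint stands for the part that bears it (a point fixed in the world has none). Each returns a list of dicts, best first, with "confidence" (0 to 1); they miss things now and then, are a little off and sometimes report something else, mostly with a low value. They report only what shows in the picture. A call takes as long as a camera call. They do not tell look-alikes from the thing itself.
- silhouettes(camera, label): "pixels" (400x640 bool, what is visible of it) and "position" ([column, row] in pixels, amid what is visible of it).
The state is a dict: "t": time; "joints": joint angles; "joint_velocities": joint speeds; "joint_torque": joint torques, N m; "position": TCP position; "tool_rot": TCP orientation; "ft_force": force on the tool from outside, world axes, zero at the start; "ft_torque": the same for the moment, N m; "width": finger opening in m.
Only numpy, scipy, OpenCV 4.12 (cv2) and the standard library are available. Lean on these libraries where they do the work, as an engineer would, in place of code of your own. Each camera call takes 0.05 s, during which the arm holds its last target.

### The job

Walk the aluminium rail end over end to the white dock: take the end away from the dock by its cross pin, stand the rail up on its other end, carry on over and lay it down, then do the same from the end now at the rear so that it comes down between the dock's guide cheeks. Slide it home, flat and square in the nose pocket against the end stop, and let go. Always keep one end on the bench, lay it down rather than let it fall, and leave everything else where it is.

Things in the scene. Friction and masses are not known exactly. Their poses are not given: they have to be found in the camera images.
- rail: aluminium bar, 160 long (x) x 28 wide (y) x 32 high (z), 0.45 kg, both ends alike and square. Origin: centre of the underside as it lies at the start. Its +x end points roughly at the dock. Each half-turn over an end moves it on by 192 mm (length + height); two leave it some 20 to 65 mm short of home. Standing on end it is shaky, but can be turned about the vertical to steer the walk.
- pin_a (a point): middle of the steel cross pin at the rail's -x end (away from the dock at the start), 64 mm from the rail's middle, 16 mm from the end face and half-way up. Its round heads, 10 in diameter, stand 5 mm out of each side: 38 mm over the heads, along the rail's y. Pinched by the heads at 10 to 20 N, the rail swings about the pin between the fingers.
- pin_b (a point): the same at the rail's +x end (towards the dock at the start), 64 mm from the middle.
- dock: white fixture fixed to the bench on a dark flush plate; the bench is its floor. Origin on the bench under the middle of the seated rail; x runs along the seated rail and points at the end stop, y across. Between x = -16 and +53 mm its sides are open, with room for fingers beside the rail: lay the leading end down there, 25 to 60 mm short of the stop. Seated, the rail's origin is on this one.
- dock_stop (a point): middle of the end stop's face at bench height, 80 mm ahead (+x) of the dock's origin; the stop is 64 wide, 26 high. In front of it is the nose pocket that takes the rail's end: cheeks 9 high and 32 mm apart for the last 12 mm, flaring out to about 42 mm apart 27 mm before the stop. The pin heads pass above these cheeks.
- dock_guide (a point): middle between the dock's two guide cheeks at bench height, 35 mm behind (-x of) the dock's origin. The cheeks are 38 long and 31 mm apart, 12 high, with sloping lips up to about 22 high that widen to about 50 mm apart, so the rail can be laid in from above; in front a low flare, 8 high, reaches 12 mm further back.
- flask_1: a clear flat culture flask with a white cap lying on the bench, 113 x 58 x 30; bystander. Origin under its body's centre.
- flask_2: another flask, the same; bystander.
- dishes: two stacked culture dishes, 60 across, 28 high; bystander. Origin at the centre of the underside.
- tip_box: grey box of pipette tips, 118 x 82 x 54; bystander. Origin at the centre of the underside.
- slide_box: black slide box, 80 x 60 x 28; bystander. Origin at the centre of the underside.
- media_bottle: amber glass bottle, 52 across, 100 high; bystander. Origin at the centre of the underside.
- objective: steel microscope objective standing on the bench, 34 across, 50 high; bystander. Origin at the centre of the underside.
Mind the look-alikes: they are no part of the job. What is meant by the rail is not blue, and is the smaller of those in its own colour.

How it is judged:
On the way, in this order (a step that is already met when the one before it is completed fails the run):
1. the rail stands on its front end, the end that was away from the dock straight up (height (world z) of pin_a above 0.135 m and height (world z) of pin_b below 0.03 m), for 0.05 s.
2. it lies flat on the bench, turned over, one length nearer the dock (height (world z) of each of pin_a, pin_b below 0.021 m and angle between rail's own z axis and vertical above 3 rad and x of pin_a in the frame of dock above -0.26 m), for 0.1 s.
3. it stands on the other end, the end that was nearer the dock at the start straight up (height (world z) of pin_b above 0.135 m and height (world z) of pin_a below 0.03 m), for 0.05 s.
4. it lies flat again, turned over once more, between the guide cheeks (height (world z) of each of pin_a, pin_b below 0.021 m and angle between rail's own z axis and vertical below 0.12 rad and x of rail in the frame of dock above -0.09 m and y of rail in the frame of dock between -0.012 and 0.012 m), for 0.1 s.
At the end, for the whole second after the job is handed in: The rail lies still and flat in the dock, right way up again, its end within 4 mm of the stop, within 3 mm of the dock's middle line and square to it within 0.04 rad (height (world z) of each of pin_a, pin_b below 0.021 m and x of rail in the frame of dock between -0.004 and 0.004 m and y of rail in the frame of dock between -0.003 and 0.003 m and angle between the x axis of rail and the x axis of dock, either way round below 0.04 rad and angle between rail's own z axis and vertical below 0.04 rad and height (world z) of rail below 0.003 m and linear speed of rail below 0.01 m/s); the robot touches nothing.
It fails at once if the rail is lifted clear of the bench, both ends in the air (height (world z) of each of pin_a, pin_b above 0.04 m).
It fails at once if the rail falls or is flung over: it turns faster than 5 rad/s while an end is raised (angular speed of rail above 5 rad/s and height (world z) of any of pin_a, pin_b above 0.028 m).
It fails at once if a bystander is pushed more than 15 mm or tipped (distance of any of flask_1, flask_2, dishes, tip_box, slide_box, media_bottle, objective from where it was at the start of the episode above 0.015 m or angle between any of flask_1, flask_2, dishes, tip_box, slide_box, media_bottle, objective's own z axis and vertical above 0.3 rad).
It also fails if it takes over 72 s, if anything falls off the work surface, if the arm or the gripper's body presses on something with over 40 N, if the wrist force passes 120 N, or if a joint passes its speed limit or range.

## Working session

There is one attempt and no reset: what is moved stays moved. The work goes in short steps, Python scripts to look and compute and a shell command to move; the robot and the scene stay as the last step left them, time stands still between calls to the robot, and variables do not carry over. Pictures are saved under pics/ and viewed, and the job is handed in when it is done.

```bash
ls; mkdir -p pics
python3 - <<'E'
from rig import r, viewer, silhouettes
import cv2,numpy as np
s=r.get_state(); print(s)
for n in ["scene","side","wrist"]:
    f=viewer.grab_frame(n); cv2.imwrite(f"pics/{n}0.png",f["image"][:,:,::-1]); 
    print(n,f["camera_matrix"],f["k1"],f.get("R"),f.get("t"),f.get("hand_eye"))
E
```

```text
pics
{'t': 0.0, 'joints': array([-0.06291159,  0.38424566,  0.01636656,  1.37116714, -0.00630199,
        1.38820652, -0.04649176]), 'joint_velocities': array([-0.00083307, -0.0009814 ,  0.00095315, -0.00023824,  0.00018204,
       -0.00050215, -0.00031069]), 'joint_torque': array([-4.50568632e-04, -6.27588844e+01,  8.43669288e-01, -3.71825659e+01,
        1.65239023e-02,  1.39937960e-02, -1.08329079e-04]), 'position': array([6.24434395e-01, 4.67421501e-05, 2.02668311e-01]), 'tool_rot': array([-6.87757567e-04,  7.07074610e-01,  7.07138260e-01, -7.10380322e-04]), 'ft_force': array([0.20430201, 0.40683252, 0.52760081]), 'ft_torque': array([ 0.04056403, -0.01268935, -0.02665822]), 'width': 0.08535250960414133}
scene [[367.46734727   0.         320.00147225]
 [  0.         367.46734727 195.92363083]
 [  0.           0.           1.        ]] -0.020107308836146434 [[-0.70264814  0.71150847 -0.00642541]
 [ 0.604729    0.59239107 -0.5323304 ]
 [-0.37495123 -0.3779266  -0.84651229]] [ 0.39784182 -0.35098531  1.30216376] None
side [[452.07298718   0.         305.40439303]
 [  0.         452.07298718 198.48512384]
 [  0.           0.           1.        ]] -0.06252784369202728 [[-0.78754005 -0.61597662  0.01880076]
 [-0.42812328  0.52491195 -0.73564795]
 [ 0.44327319 -0.58740127 -0.67710312]] [0.4595712  0.26490996 0.85641301] None
wrist [[344.85852495   0.         322.39038229]
 [  0.         344.85852495 197.72034024]
 [  0.           0.           1.        ]] -0.04607004234101944 None None [[ 1.14253927e-03 -9.66239177e-01 -2.57644227e-01  6.46689574e-02]
 [ 9.99999223e-01  1.23220412e-03 -1.86557681e-04  8.53057107e-04]
 [ 4.97729619e-04 -2.57643814e-01  9.66239834e-01 -1.70839733e-01]
 [ 0.00000000e+00  0.00000000e+00  0.00000000e+00  1.00000000e+00]]
```

View pics/scene0.png

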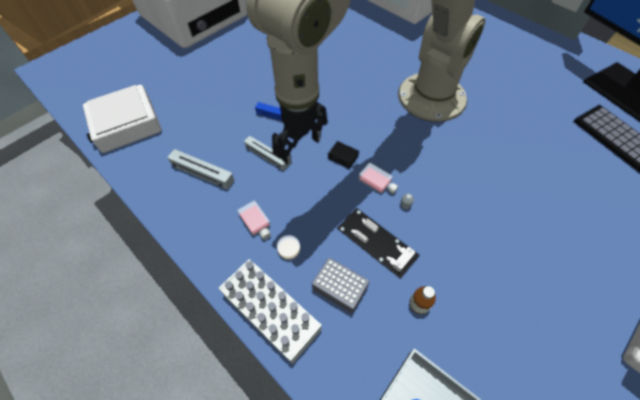

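View pics/side0.png

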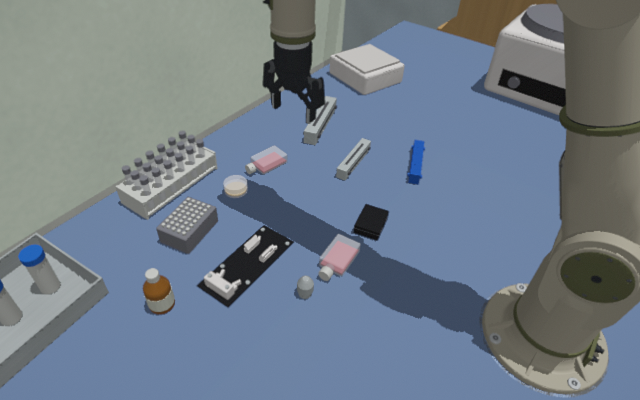

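View pics/wrist0.png

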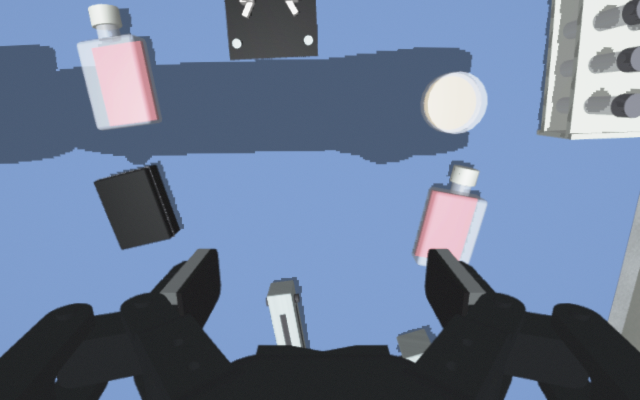

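The side view shows three rail-like bars. The small aluminium one is at (353,158), or (266,152) in the scene view. A larger aluminium one is at (320,120), or (200,168), and a blue one is at (416,162), or (268,112). By the description I want the small aluminium one. The dock is at (245,262), or (378,240). Next I'll measure them all.

```bash
cat > h.py <<'E'
from rig import r, viewer, silhouettes
import cv2,numpy as np
from scipy.spatial.transform import Rotation as Rn
def q2R(q): return Rn.from_quat([q[1],q[2],q[3],q[0]]).as_matrix()
class Cam:
    def __init__(s,name):
        st=r.get_state(); f=viewer.grab_frame(name); s.name=name
        s.img=f["image"]; s.d=f["depth"]; s.K=np.array(f["camera_matrix"]); s.k1=f["k1"]
        if name=="wrist":
            H=np.array(f["hand_eye"]); T=np.eye(4); T[:3,:3]=q2R(st["tool_rot"]); T[:3,3]=st["position"]
            W=T@H; s.Rc=W[:3,:3]; s.c=W[:3,3]     # cam->world
        else:
            R=np.array(f["R"]); t=np.array(f["t"]); s.Rc=R.T; s.c=-R.T@t
        s.dist=np.array([s.k1,0,0,0,0.])
    def rays(s,uv):
        uv=np.asarray(uv,float).reshape(-1,1,2)
        n=cv2.undistortPointsIter(uv,s.K,s.dist,None,None,(3,50,1e-10)).reshape(-1,2)
        return np.c_[n,np.ones(len(n))]
    def atz(s,uv,z=0.):
        d=s.rays(uv)@s.Rc.T
        return s.c+d*((z-s.c[2])/d[:,2])[:,None]
    def cloud(s,mask):
        v,u=np.nonzero(mask&(s.d>0)); uv=np.c_[u,v]
        return s.c+(s.rays(uv)*s.d[v,u][:,None])@s.Rc.T, uv
    def proj(s,X):
        X=np.atleast_2d(X); c=(X-s.c)@s.Rc
        p,_=cv2.projectPoints(c,np.zeros(3),np.zeros(3),s.K,s.dist); return p.reshape(-1,2)
    def save(s,fn,box=None,k=1):
        im=s.img[:,:,::-1]
        if box: im=im[box[1]:box[3],box[0]:box[2]]
        cv2.imwrite(fn,cv2.resize(im,None,fx=k,fy=k,interpolation=cv2.INTER_CUBIC))
E
python3 - <<'E'
from h import *
for n in ["scene","side"]:
    c=Cam(n)
    for lab in ["rail","dock","flask_1","dishes","tip_box","slide_box","media_bottle","objective"]:
        for s in silhouettes(n,lab):
            P,_=c.cloud(s["pixels"])
            if len(P)<5: continue
            r_=cv2.minAreaRect((P[:,:2]*1000).astype(np.float32))
            print(n,lab,round(s["confidence"],2),np.round(s["position"]),len(P),np.round(np.median(P,0),3),np.percentile(P[:,2],95).round(3),[np.round(a) for a in r_])
E
```

```text
scene rail 0.91 [265. 150.] 519 [ 0.592 -0.221  0.033] 0.037 [array([ 610., -149.]), array([354.,  84.]), np.float64(73.0)]
scene rail 0.66 [272. 112.] 300 [ 0.467 -0.343  0.031] 0.036 [array([ 468., -353.]), array([ 41., 122.]), np.float64(14.0)]
scene dock 0.77 [381. 243.] 2415 [0.571 0.227 0.004] 0.028 [array([568., 220.]), array([ 93., 224.]), np.float64(2.0)]
scene flask_1 0.61 [378. 177.] 725 [0.426 0.095 0.031] 0.035 [array([408.,  98.]), array([ 85., 114.]), np.float64(8.0)]
scene flask_1 0.24 [266. 151.] 499 [ 0.592 -0.221  0.033] 0.037 [array([ 588., -216.]), array([ 34., 162.]), np.float64(7.0)]
scene dishes 0.84 [290. 243.] 448 [0.756 0.073 0.029] 0.032 [array([753.,  69.]), array([60., 57.]), np.float64(47.0)]
scene slide_box 0.73 [345. 158.] 551 [ 0.429 -0.04   0.03 ] 0.033 [array([412., -52.]), array([87., 93.]), np.float64(13.0)]
scene media_bottle 0.8 [421. 298.] 544 [0.64  0.406 0.07 ] 0.102 [array([634., 407.]), array([43., 52.]), np.float64(12.0)]
scene media_bottle 0.58 [411. 202.] 134 [0.433 0.207 0.041] 0.053 [array([429., 206.]), array([23., 29.]), np.float64(
[... 890 characters left out ...]
9 [0.746 0.077 0.026] 0.029 [array([765.,  57.]), array([61., 98.]), np.float64(43.0)]
side tip_box 0.32 [158. 292.] 1029 [0.613 0.416 0.062] 0.1 [array([651., 403.]), array([ 50., 103.]), np.float64(73.0)]
side slide_box 0.59 [371. 221.] 890 [ 0.416 -0.028  0.027] 0.029 [array([427., -53.]), array([ 69., 115.]), np.float64(15.0)]
side media_bottle 0.65 [160. 293.] 1083 [0.613 0.415 0.061] 0.1 [array([659., 394.]), array([ 56., 126.]), np.float64(67.0)]
side objective 0.75 [308. 283.] 302 [0.417 0.216 0.036] 0.05 [array([420., 211.]), array([32., 28.]), np.float64(39.0)]
side objective 0.56 [338. 257.] 1218 [0.413 0.106 0.029] 0.031 [array([425.,  93.]), array([ 70., 141.]), np.float64(7.0)]
```

```bash
python3 -m pendant '[{"xyz":[0.04,-0.015,0],"rotation":[0,0,0],"gripper":1},{"xyz":[0.08,-0.03,0],"rotation":[0,0,0],"gripper":1},{"xyz":[0.12,-0.045,0],"rotation":[0,0,0],"gripper":1},{"xyz":[0.15,-0.055,0],"rotation":[0,0,0],"gripper":1},{"xyz":[0.15,-0.055,0],"rotation":[0,0,0],"gripper":1},{"xyz":[0.15,-0.055,0],"rotation":[0,0,0],"gripper":1}]'
python3 - <<'E'
from h import *
c=Cam("wrist"); c.save("pics/w1.png"); print(r.get_state()["position"],c.c)
np.savez("dockcam.npz",d=c.d,img=c.img,Rc=c.Rc,c=c.c)
E
```

```text
t: 1.55
position: [0.5689, 0.1534, 0.2039]
tool_rot: [-0.0, 0.705, 0.709, 0.0]
ft_force: [0.5, -0.6, -0.2]
width: 0.0854
[0.56981875 0.15073444 0.20385843] [0.5694253  0.21786331 0.37483605]
```

View pics/w1.png

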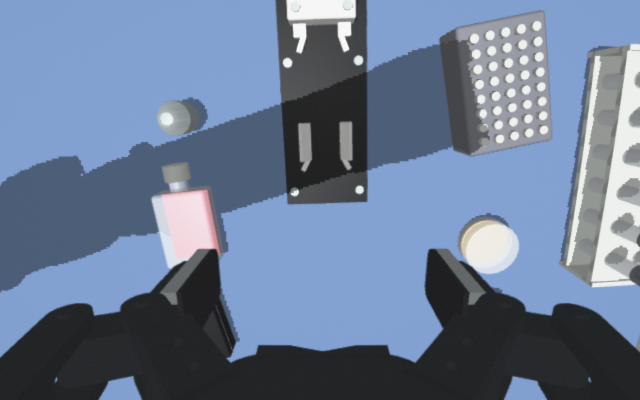

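The wrist view shows the dock with its stop at (320,10), nose cheeks at (303,35) and (345,35), and guide cheeks at (305,143) and (346,143). I'll fit its frame from the depth.

Run:
```python
from h import *
c=Cam("wrist")
mask=np.zeros((400,640),bool); mask[0:210,270:375]=1
# plate
dark=mask&(c.img.max(2)<45)
P,uv=c.cloud(dark); ok=abs(P[:,2])<.004; 
print("plate",cv2.minAreaRect((P[ok][:,:2]*1000).astype(np.float32)), P[:,2].mean())
P,uv=c.cloud(mask); 
hi=(P[:,2]>.005)
Q=P[hi];U=uv[hi]
lab=cv2.connectedComponents
m=np.zeros((400,640),np.uint8); m[U[:,1],U[:,0]]=1
n,L,st,ce=cv2.connectedComponentsWithStats(m)
for i in range(1,n):
    if st[i,4]<30: continue
    s=L[U[:,1],U[:,0]]==i; A=Q[s]
    print(st[i],ce[i].round(1),"z",np.percentile(A[:,2],[5,50,95]).round(4),"x",np.percentile(A[:,0],[1,50,99]).round(4),"y",np.percentile(A[:,1],[1,50,99]).round(4))
s=Q[Q[:,2]>.023]; print(len(s), cv2.minAreaRect((s[:,:2]*1000).astype(np.float32)))
# depth-map dump of a row through the guides
for row in (30,40,130,145):
    pp=c.cloud((np.arange(400)[:,None]==row)&mask)[0]
    print(row,[(round(a[0]*1000),round(a[1]*1000),round(a[2]*1000)) for a in pp[::3]])
c.save("pics/w1c.png",(260,0,390,210),4)
```

```text
plate ((571.9558715820312, 186.54550170898438), (88.02273559570312, 120.55895233154297), 2.604510545730591) 0.0012165721741212612
[ 285    0   69   51 1919] [319.1  15.7] z [0.0086 0.0257 0.0285] x [0.5364 0.5661 0.5976] y [0.2724 0.2991 0.3107]
[339 119  13  48 503] [344.9 139.8] z [0.0086 0.019  0.0234] x [0.5876 0.5937 0.5999] y [0.1542 0.1821 0.2029]
[297 120  14  49 513] [303.7 141.1] z [0.0081 0.0189 0.0235] x [0.5449 0.5514 0.5574] y [0.1528 0.1808 0.2013]
1254 ((567.4237060546875, 237.98486328125), (63.327789306640625, 146.17520141601562), 0.4652350842952728)
30 [(518, 290, 2), (521, 290, 1), (524, 290, 1), (527, 290, 1), (529, 290, -1), (533, 290, 0), (536, 290, 1), (539, 290, 1), (542, 288, 9), (545, 288, 10), (548, 288, 10), (551, 288, 9), (554, 290, 1), (557, 290, 1), (560, 290, 2), (563, 290, 0), (566, 290, 2), (569, 290, 1), (572, 290, 1), (575, 290, 0), (578, 290, 0), (581, 290, 2), (584, 290, 1), (586, 288, 9), (589, 288, 9), (592, 288, 9), (595, 288, 9), (599, 290, 2), (602, 290, 1), (605, 290, -1), (608, 290, 0), (611, 290, 0), (614, 290, -1), (617, 290, 1), (620, 2
[... 918 characters left out ...]
192, 18), (595, 192, 22), (598, 192, 22), (603, 191, 2), (606, 191, 1), (610, 191, 1), (613, 191, 0), (616, 191, 0), (619, 191, 0), (622, 191, 1), (626, 191, 1)]
145 [(514, 174, 1), (517, 174, 1), (520, 174, 0), (523, 174, -1), (527, 175, 1), (530, 175, 4), (533, 174, 1), (537, 174, 0), (540, 175, 1), (543, 174, 0), (548, 177, 22), (551, 177, 23), (554, 176, 17), (557, 176, 12), (559, 174, 0), (563, 174, 0), (566, 175, 1), (569, 175, 1), (572, 175, 1), (575, 175, 2), (579, 175, 0), (582, 175, 1), (585, 175, 3), (588, 175, 4), (591, 176, 16), (594, 177, 20), (597, 177, 22), (600, 177, 22), (605, 175, 1), (608, 175, 1), (611, 175, 1), (614, 175, 1), (617, 175, 2), (622, 175, 1), (625, 175, 0)]
```

```bash
python3 -c "
import cv2;a=cv2.imread('pics/w1c.png');cv2.imwrite('pics/w1d.png',a[:590])"
```

```text
(no output)
```

View pics/w1d.png

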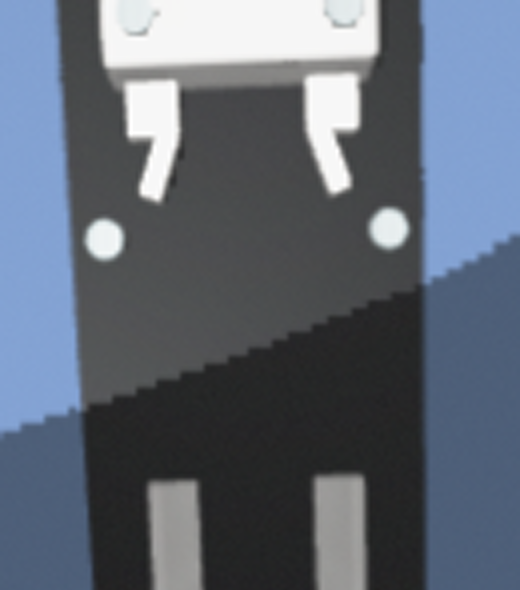

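Run:
```python
from h import *
c=Cam("wrist")
print(c.atz([[288,22],[320,21.4],[352,20.3]],0.001), c.atz([[287,17],[353,14.5]],0.026))
print("cheek front-top corners", c.atz([[298,120.5],[310,120],[339,118.7],[351,118.7]],0.018))
mask=np.zeros((400,640),bool); mask[0:210,270:375]=1
P,uv=c.cloud(mask)
# refine heading: line fit of inner cheek edges z in 8..16
for lo,hi in((.54,.56),(.585,.605)):
    A=P[(P[:,2]>.017)&(P[:,0]>lo)&(P[:,0]<hi)&(P[:,1]>.165)&(P[:,1]<.20)]
    print(np.polyfit(A[:,1]-.18,A[:,0],1))
# plate edges
dark=(c.img.max(2)<60)
for row in range(60,200,20):
    u=np.nonzero(dark[row,270:375])[0]+270
    e=c.atz([[u.min()-.5,row],[u.max()+.5,row]],0)
    print(row,e[:,:2].round(4).tolist(), e.mean(0).round(4))
```

```text
[[0.53669548 0.29554835 0.001     ]
 [0.56863363 0.29604326 0.001     ]
 [0.60053498 0.29713771 0.001     ]] [[0.53815945 0.29442102 0.026     ]
 [0.59940497 0.2965866  0.026     ]]
cheek front-top corners [[0.54638188 0.1994761  0.018     ]
 [0.55853454 0.19996538 0.018     ]
 [0.58785866 0.20127291 0.018     ]
 [0.59999417 0.20129569 0.018     ]]
[-0.02807846  0.54964903]
[-0.03160297  0.59551339]Traceback (most recent call last):
  File "<stdin>", line 15, in <module>
    return umr_minimum(a, axis, None, out, keepdims, initial, where)
ValueError: zero-size array to reduction operation minimum which has no identity
```

```bash
python3 -m pendant '[{"xyz":[-0.04,0.002,0],"rotation":[0,0,0],"gripper":1},{"xyz":[-0.08,0.004,0],"rotation":[0,0,0],"gripper":1},{"xyz":[-0.12,0.006,0],"rotation":[0,0,0],"gripper":1},{"xyz":[-0.16,0.008,0],"rotation":[0,0,0],"gripper":1},{"xyz":[-0.20,0.01,0],"rotation":[0,0,0],"gripper":1},{"xyz":[-0.24,0.012,0],"rotation":[0,0,0],"gripper":1},{"xyz":[-0.28,0.014,0],"rotation":[0,0,0],"gripper":1},{"xyz":[-0.32,0.016,0],"rotation":[0,0,0],"gripper":1}]' && python3 -m pendant '[{"xyz":[-0.04,0.005,0],"rotation":[0,0,0],"gripper":1},{"xyz":[-0.08,0.005,0],"rotation":[0,0,0],"gripper":1},{"xyz":[-0.12,0.01,0],"rotation":[0,0,0],"gripper":0.7},{"xyz":[-0.12,0.01,0],"rotation":[0,0,0],"gripper":0.7},{"xyz":[-0.12,0.01,0],"rotation":[0,0,0],"gripper":0.7}]'
python3 - <<'E'
from h import *
c=Cam("wrist"); c.save("pics/w2.png"); print(r.get_state()["position"],c.c)
E
```

```text
t: 2.37
position: [0.5853, -0.1741, 0.2039]
tool_rot: [0.0, 0.708, 0.706, -0.0]
ft_force: [0.3, -0.5, 0.1]
width: 0.0854
t: 2.78
position: [0.5937, -0.296, 0.2027]
tool_rot: [-0.0, 0.71, 0.704, -0.001]
ft_force: [-0.3, 0.9, -0.3]
width: 0.0597
[ 0.59478445 -0.29287216  0.20297596] [ 0.59550256 -0.23100245  0.37344685]
```

View pics/w2.png

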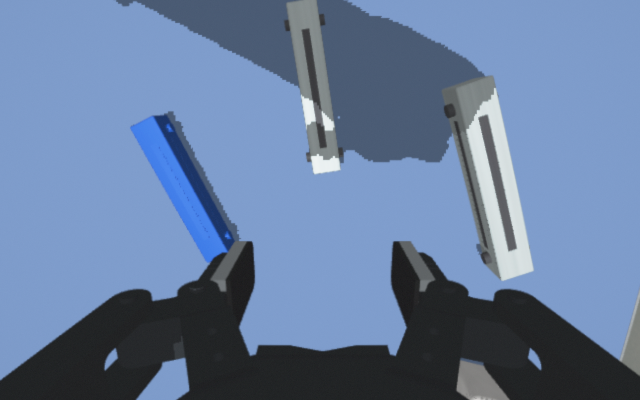

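The small aluminium rail is the middle bar. Its rear pin heads are at about (309,157) and (341,155), and its front heads at (287,25) and (322,19). I'll take a close crop and measure.

Run:
```python
from h import *
c=Cam("wrist"); c.save("pics/w2c.png",(260,0,400,190),3)
m=np.zeros((400,640),bool); m[0:185,270:360]=1
P,uv=c.cloud(m); T=P[(P[:,2]>.026)&(P[:,2]<.042)]
print(np.median(T[:,2]),cv2.minAreaRect((T[:,:2]*1000).astype(np.float32)))
h=c.atz([[309,157],[341,154.5],[287.5,25],[322,19.5]],0.018); print(h.round(4)); print(h[:2].mean(0),h[2:].mean(0),np.linalg.norm(h[:2].mean(0)-h[2:].mean(0)))
A=T.mean(0); u,s,v=np.linalg.svd(T[:,:2]-A[:2]); print(A,v[0])
e=c.atz([[287.5,3.5],[315.5,0],[313.5,174],[340.5,169.5]],0.032);print(e.round(4))
```

```text
0.03262900182136791 ((587.120849609375, -216.63909912109375), (28.369155883789062, 160.10305786132812), 8.388916969299316)
[[ 0.5815 -0.2794  0.018 ]
 [ 0.6146 -0.2769  0.018 ]
 [ 0.5626 -0.1528  0.018 ]
 [ 0.5955 -0.1481  0.018 ]]
[ 0.59804954 -0.2781885   0.018     ] [ 0.57902522 -0.15043874  0.018     ] 0.12915853018986162
[ 0.58650635 -0.21239999  0.03262191] [ 0.14538977 -0.98937446]
[[ 0.5644 -0.1376  0.032 ]
 [ 0.5897 -0.1348  0.032 ]
 [ 0.5864 -0.2946  0.032 ]
 [ 0.6135 -0.2901  0.032 ]]
```

View pics/w2c.png

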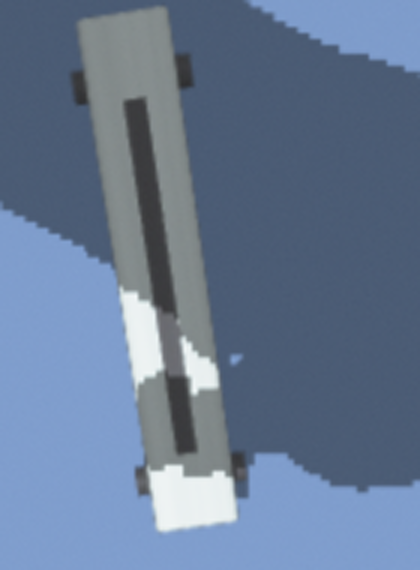

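Run:
```python
from h import *
m=np.zeros((400,640),bool); m[0:185,270:360]=1
o=[];p=[];y=[]
for i in range(6):
    s=r.get_state(); c=Cam("wrist")
    P,uv=c.cloud(m); T=P[(P[:,2]>.024)&(P[:,2]<.042)]
    R=cv2.minAreaRect((T[:,:2]*1000).astype(np.float32)); o.append([*R[0],R[2]]); p.append(s["position"]); Rt=q2R(s["tool_rot"]); y.append([np.arctan2(-Rt[0,0],Rt[1,0]),*Rt[:,2]])
print(np.round(o,1),np.round(p,4),np.round(y,4)); print(np.mean(o,0),np.mean(p,0),np.mean(y,0))
```

```text
[[ 587.1 -216.7    8.4]
 [ 587.  -216.6    8.4]
 [ 586.1 -216.7    8.5]
 [ 587.1 -216.8    8.4]
 [ 588.6 -216.5    8.4]
 [ 587.1 -216.5    8.4]] [[ 0.5955 -0.2908  0.2033]
 [ 0.596  -0.2896  0.2035]
 [ 0.5963 -0.2889  0.2038]
 [ 0.5964 -0.2887  0.2039]
 [ 0.5964 -0.2886  0.204 ]
 [ 0.5964 -0.2887  0.204 ]] [[-1.8e-03 -5.0e-04  4.0e-04 -1.0e+00]
 [ 1.0e-04 -1.0e-04  7.0e-04 -1.0e+00]
 [ 1.3e-03  3.0e-04  7.0e-04 -1.0e+00]
 [ 1.8e-03  4.0e-04  6.0e-04 -1.0e+00]
 [ 1.9e-03  5.0e-04  5.0e-04 -1.0e+00]
 [ 1.9e-03  5.0e-04  3.0e-04 -1.0e+00]]
[ 587.17458089 -216.65649414    8.39908632] [ 0.59615131 -0.28923055  0.20375306] [ 8.55339085e-04  1.73031196e-04  5.38552630e-04 -9.99999762e-01]
```

```bash
python3 -m pendant '[{"xyz":[0.009,0,0.04],"rotation":[0,0,-0.08],"gripper":0.7},{"xyz":[0.009,0,0.08],"rotation":[0,0,-0.146],"gripper":0.7},{"xyz":[0.009,0,0.12],"rotation":[0,0,-0.146],"gripper":0.7},{"xyz":[0.009,0,0.15],"rotation":[0,0,-0.146],"gripper":0.7},{"xyz":[0.009,0,0.175],"rotation":[0,0,-0.146],"gripper":0.7},{"xyz":[0.009,0,0.19],"rotation":[0,0,-0.146],"gripper":0.7},{"xyz":[0.009,0,0.20],"rotation":[0,0,-0.146],"gripper":0.7},{"xyz":[0.009,0,0.202],"rotation":[0,0,-0.146],"gripper":0.7}]' 20 && python3 -m pendant '[{"xyz":[0,0,0],"rotation":[0,0,0],"gripper":0.6},{"xyz":[0,0,0],"rotation":[0,0,0],"gripper":0.3},{"xyz":[0,0,0],"rotation":[0,0,0],"gripper":0.3},{"xyz":[0,0,0],"rotation":[0,0,0],"gripper":0.3}]' 20;  python3 - <<'E'
from h import *
c=Cam("wrist"); c.save("pics/w3.png"); s=r.get_state();print(s["position"],s["width"],s["ft_force"])
c=Cam("side"); c.save("pics/s3.png",(250,50,450,250),3)
E
```

```text
t: 3.85
position: [0.595, -0.2799, -0.0003]
tool_rot: [-0.001, 0.653, 0.757, -0.0]
ft_force: [0.2, 0.1, -0.4]
width: 0.0599
t: 4.18
position: [0.5971, -0.2814, 0.0036]
tool_rot: [0.001, 0.654, 0.757, 0.0]
ft_force: [-0.6, 1.1, 4.9]
width: 0.0261
[ 0.59709914 -0.28149952  0.00357338] 0.026086344380312845 [-0.52777354  0.30413879  6.09591049]
```

View pics/w3.png

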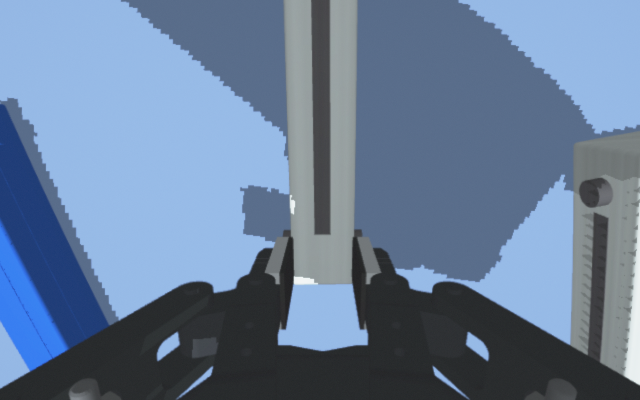

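View pics/s3.png

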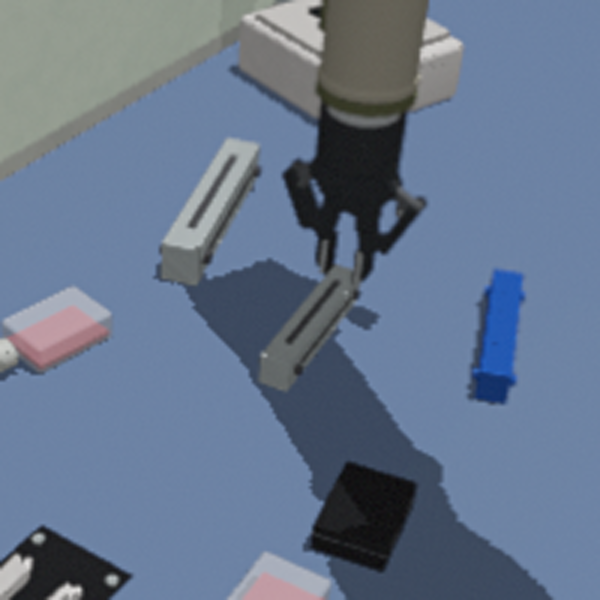

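Run:
```python
from h import *
c=Cam("wrist"); c.save("pics/w3c.png",(240,200,400,340),4); s=r.get_state();print(s["position"],s["width"],s["ft_force"])
m=np.zeros((400,640),bool); m[0:283,280:360]=1
P,uv=c.cloud(m); T=P[(P[:,2]>.02)&(P[:,2]<.06)]
R=cv2.minAreaRect((T[:,:2]*1000).astype(np.float32)); print(R)
for v in (120,200,250,275): print(v, c.cloud((np.arange(400)[:,None]==v)&(np.arange(640)[None]>=262)&(np.arange(640)[None]<=380))[0][::6].round(3).tolist())
```

```text
[ 0.59709085 -0.28143942  0.00351608] 0.02599697641000885 [-0.84341566  0.70918729  6.3201417 ]
((591.5333251953125, -236.77041625976562), (36.2526969909668, 117.69649505615234), 7.061636447906494)
120 [[0.56, -0.228, 0.0], [0.563, -0.228, 0.001], [0.566, -0.228, 0.001], [0.569, -0.227, 0.001], [0.572, -0.227, 0.0], [0.577, -0.225, 0.032], [0.579, -0.224, 0.032], [0.582, -0.224, 0.033], [0.584, -0.224, 0.032], [0.587, -0.223, 0.033], [0.589, -0.223, 0.033], [0.591, -0.222, 0.034], [0.594, -0.222, 0.032], [0.596, -0.222, 0.031], [0.599, -0.221, 0.033], [0.601, -0.221, 0.032], [0.607, -0.221, 0.001], [0.61, -0.221, -0.0], [0.613, -0.221, -0.0], [0.616, -0.22, 0.0]]
200 [[0.564, -0.269, 0.0], [0.567, -0.269, 0.0], [0.57, -0.268, 0.0], [0.573, -0.268, 0.0], [0.577, -0.267, 0.002], [0.581, -0.258, 0.032], [0.584, -0.257, 0.032], [0.586, -0.257, 0.033], [0.589, -0.257, 0.033], [0.591, -0.256, 0.033], [0.594, -0.256, 0.033], [0.596, -0.256, 0.032], [0.599, -0.255, 0.033], [0.601, -0.255, 0.033], [0.604, -0.254, 0.033], [0.606, -0.254, 0.033], [0.614, -0.262, 0.001], [0.617, -0.261, 0.001], 
[... 294 characters left out ...]
0.279, 0.033], [0.6, -0.278, 0.033], [0.602, -0.277, 0.034], [0.605, -0.278, 0.032], [0.608, -0.277, 0.033], [0.61, -0.276, 0.034], [0.61, -0.269, 0.05], [0.612, -0.269, 0.05], [0.614, -0.268, 0.051], [0.619, -0.271, 0.042]]
275 [[0.577, -0.272, 0.075], [0.578, -0.273, 0.072], [0.58, -0.274, 0.07], [0.582, -0.274, 0.069], [0.584, -0.277, 0.063], [0.586, -0.289, 0.04], [0.588, -0.292, 0.033], [0.591, -0.292, 0.032], [0.594, -0.292, 0.032], [0.596, -0.291, 0.033], [0.599, -0.291, 0.032], [0.602, -0.29, 0.033], [0.604, -0.29, 0.033], [0.607, -0.289, 0.034], [0.61, -0.289, 0.033], [0.612, -0.287, 0.036], [0.61, -0.275, 0.059], [0.61, -0.269, 0.07], [0.612, -0.269, 0.069], [0.613, -0.267, 0.073]]
```

View pics/w3c.png

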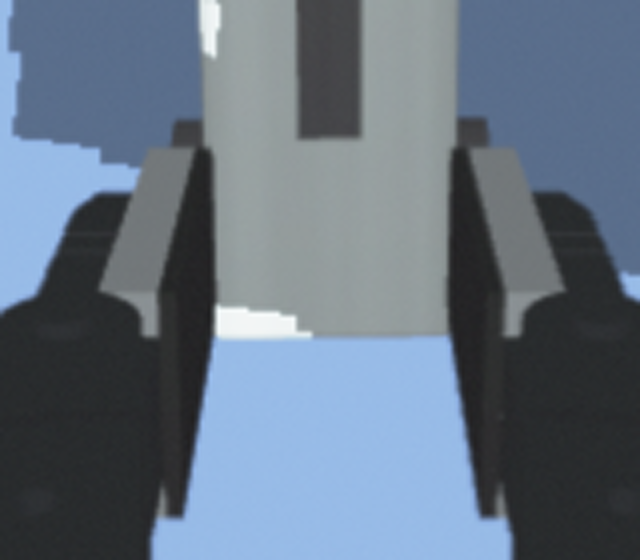

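Run:
```python
from h import *
c=Cam("wrist"); s=r.get_state(); Rt=q2R(s["tool_rot"]); print(Rt.round(3))
u=np.array([-.146,.9893,0]); n=np.array([.9893,.146,0]); A=np.array([.5963,-.2799,.016])
print(c.proj([A-n*.019,A+n*.019,A-n*.019+[0,0,.005],A-n*.019+u*.005, A-n*.016+u*.005]).round(1))
for v in range(226,345,4):
    L=[]
    for uu in (281,284,287,290,293):
        d=c.d[v,uu]; X=c.c+(c.rays([[uu,v]])[0]*d)@c.Rc.T
        L.append((Rt.T@(X-s["position"])*1000).round().astype(int).tolist()+[int(round(X[2]*1000))])
    print(v,L)
```

```text
[[-0.146  0.989  0.003]
 [ 0.989  0.146 -0.001]
 [-0.001  0.002 -1.   ]]
[[281.  238.5]
 [358.4 238.5]
 [279.8 242.4]
 [280.7 228.9]
 [286.9 228.9]]
226 [[3, -21, 3, 1], [2, -20, 3, 0], [3, -18, 3, 1], [3, -16, 3, 1], [14, -12, -29, 33]]
230 [[0, -22, 4, -1], [6, -18, -12, 15], [6, -16, -13, 16], [65, 1, -171, 174], [12, -12, -28, 31]]
234 [[-2, -21, 2, 1], [5, -18, -16, 20], [5, -16, -16, 20], [5, -15, -15, 19], [10, -12, -29, 32]]
238 [[11, -17, -34, 38], [11, -15, -34, 38], [11, -14, -35, 38], [11, -13, -36, 39], [8, -12, -29, 32]]
242 [[11, -16, -39, 43], [10, -15, -38, 42], [10, -14, -39, 42], [10, -13, -38, 42], [7, -12, -29, 33]]
246 [[10, -16, -42, 46], [10, -15, -42, 46], [10, -13, -42, 46], [10, -12, -42, 46], [5, -12, -29, 32]]
250 [[11, -15, -48, 51], [11, -14, -47, 50], [10, -13, -46, 50], [9, -12, -43, 47], [3, -12, -29, 33]]
254 [[11, -15, -51, 54], [10, -14, -50, 54], [10, -13, -50, 54], [7, -12, -43, 46], [1, -12, -30, 34]]
258 [[10, -15, -54, 57], [11, -13, -54, 58], [10, -12, -54, 58], [6, -12, -43, 47], [0, -12, -32, 35]]
262 [[11, -14, -58, 61], [11, -13, -58, 62
[... 1366 characters left out ...]
[-52, -16, 4, 0]]
318 [[-8, -14, -65, 68], [-7, -13, -65, 69], [-11, -12, -60, 63], [-54, -18, 3, 0], [-54, -16, 3, 1]]
322 [[-8, -14, -66, 70], [-8, -13, -67, 70], [-57, -20, 4, 0], [-57, -18, 3, 0], [-56, -16, 2, 1]]
326 [[-10, -14, -66, 69], [-10, -13, -66, 70], [-59, -20, 3, 1], [-60, -18, 3, 0], [-60, -16, 3, 0]]
330 [[-62, -23, 3, 0], [-61, -22, 2, 1], [-63, -20, 5, -1], [-62, -18, 3, 0], [-62, -16, 3, 0]]
334 [[-65, -24, 3, 0], [-65, -22, 3, 0], [-66, -20, 4, 0], [-65, -18, 4, 0], [-65, -16, 3, 1]]
338 [[-67, -24, 3, 1], [-67, -22, 2, 2], [-68, -20, 3, 0], [-68, -18, 3, 0], [-67, -16, 2, 1]]
342 [[-71, -24, 3, 0], [-71, -22, 4, 0], [-70, -20, 2, 1], [-70, -18, 3, 1], [-70, -17, 3, 1]]
```

The pads closed over the rail's top. The width went to 26 mm, less than the rail's 28. The tips show at z ≈ 36 mm and the pin heads are visible below them, so the real pad tips sit about 31 mm behind the reported TCP. I'll open, go lower in small steps and watch the force.

```bash
python3 -m pendant '[{"xyz":[0,0,-0.006],"rotation":[0,0,0],"gripper":0.7},{"xyz":[0,0,-0.006],"rotation":[0,0,0],"gripper":0.7},{"xyz":[0,0,-0.006],"rotation":[0,0,0],"gripper":0.7},{"xyz":[0,0,0.0],"rotation":[0,0,0],"gripper":0.7},{"xyz":[0,0,0.008],"rotation":[0,0,0],"gripper":0.7},{"xyz":[0,0,0.014],"rotation":[0,0,0],"gripper":0.7},{"xyz":[0,0,0.014],"rotation":[0,0,0],"gripper":0.7},{"xyz":[0,0,0.014],"rotation":[0,0,0],"gripper":0.7}]' 20;  python3 - <<'E'
from h import *
c=Cam("wrist"); c.save("pics/w4.png"); s=r.get_state();print(s["position"],s["width"],s["ft_force"])
Rt=q2R(s["tool_rot"])
for v in range(214,270,4):
    L=[]
    for uu in (240,246,252,258,264):
        d=c.d[v,uu]; X=c.c+(c.rays([[uu,v]])[0]*d)@c.Rc.T
        L.append((Rt.T@(X-s["position"])*1000).round().astype(int).tolist()+[int(round(X[2]*1000))])
    print(v,L)
E
```

```text
t: 5.05
position: [0.5952, -0.2806, -0.0136]
tool_rot: [-0.001, 0.654, 0.757, -0.0]
ft_force: [-0.2, -0.5, -0.9]
width: 0.0597
[ 0.59563708 -0.28081693 -0.01294564] 0.05949214431538282 [-0.22453779  0.37851341  0.05767367]
214 [[15, -39, -15, 2], [15, -36, -14, 1], [15, -33, -13, 0], [15, -30, -14, 1], [15, -28, -13, 0]]
218 [[13, -39, -13, 0], [13, -36, -14, 1], [13, -33, -13, 0], [13, -30, -14, 1], [13, -28, -13, 0]]
222 [[11, -39, -13, 0], [11, -36, -13, 0], [11, -34, -13, 0], [11, -31, -13, 0], [11, -28, -14, 1]]
226 [[9, -39, -13, 0], [9, -36, -14, 1], [9, -34, -13, 0], [9, -31, -14, 1], [9, -28, -14, 1]]
230 [[7, -40, -13, 0], [7, -37, -13, 0], [7, -33, -15, 2], [7, -31, -14, 1], [7, -28, -14, 1]]
234 [[4, -40, -12, -1], [5, -37, -14, 1], [4, -34, -12, -1], [5, -31, -14, 1], [5, -28, -14, 1]]
238 [[3, -40, -13, 1], [3, -37, -13, 1], [3, -34, -14, 1], [3, -31, -13, 0], [3, -28, -13, 0]]
242 [[11, -33, -39, 26], [11, -31, -39, 26], [9, -30, -34, 21], [1, -31, -13, 0], [0, -28, -13, 0]]
246 [[11, -33, -42, 29], [11, -30, -42, 29], [8, -29, -35, 22], [-2, -31, -13, 0], [-1, -28, -14, 1]]
250 [[65, 1, -170, 157], [10, -30, -45, 32], [6, -29, -35, 22], [-3, -31, -15, 2], [-4, -28, -13, 0]]
254 [[10, -31, -50, 37], [9, -30, -45, 32], [4, -29, -35, 22], [-6, -31, -13, 0], [-5, -28, -14, 1]]
258 [[10, -30, -53, 40], [7, -30, -46, 33], [2, -30, -36, 23], [-8, -32, -13, 0], [-8, -29, -12, -1]]
262 [[10, -30, -55, 42], [5, -30, -46, 33], [1, -29, -37, 24], [-10, -32, -13, 1], [-10, -29, -13, 0]]
266 [[8, -30, -56, 43], [4, -29, -47, 34], [-1, -30, -37, 24], [-12, -32, -14, 1], [-12, -29, -14, 1]]
```

View pics/w4.png

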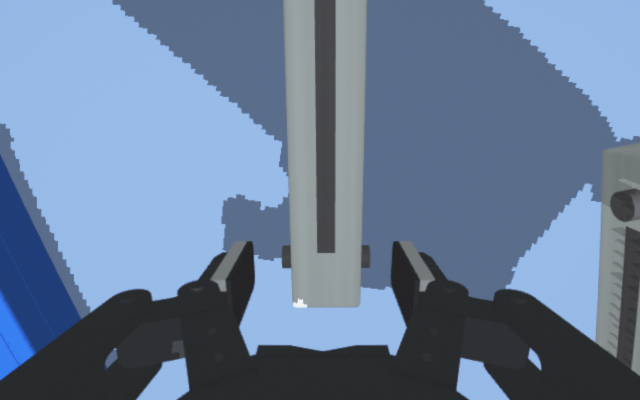

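```bash
python3 -m pendant '[{"xyz":[0,0,0.006],"rotation":[0,0,0],"gripper":0.7},{"xyz":[0,0,0.013],"rotation":[0,0,0],"gripper":0.7},{"xyz":[0,0,0.013],"rotation":[0,0,0],"gripper":0.6},{"xyz":[0,0,0.013],"rotation":[0,0,0],"gripper":0.3},{"xyz":[0,0,0.013],"rotation":[0,0,0],"gripper":0.3},{"xyz":[0,0,0.013],"rotation":[0,0,0],"gripper":0.3},{"xyz":[0,0,0.013],"rotation":[0,0,0],"gripper":0.3}]' 20;  python3 - <<'E'
from h import *
c=Cam("wrist"); c.save("pics/w5.png"); s=r.get_state();print(s["position"],s["width"],s["ft_force"])
E
```

```text
t: 5.68
position: [0.5958, -0.2808, -0.0255]
tool_rot: [-0.0, 0.654, 0.757, -0.0]
ft_force: [0.2, -0.1, -2.8]
width: 0.0374
[ 0.59577809 -0.28081739 -0.0254893 ] 0.03720104110913876 [ 0.02069419  0.40411512 -2.67487535]
```

View pics/w5.png

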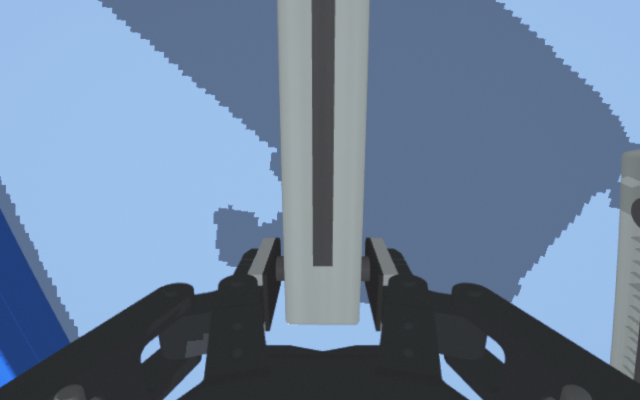

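```bash
python3 -m pendant '[{"xyz":[0.002,0,-0.0125],"rotation":[0,0,0],"gripper":0.3},{"xyz":[0.005,0,-0.025],"rotation":[0,0,0],"gripper":0.3},{"xyz":[0.009,0,-0.0367],"rotation":[0,0,0],"gripper":0.3},{"xyz":[0.0142,0,-0.0483],"rotation":[0,0,0],"gripper":0.3},{"xyz":[0.0203,0,-0.0594],"rotation":[0,0,0],"gripper":0.3},{"xyz":[0.0273,0,-0.07],"rotation":[0,0,0],"gripper":0.3},{"xyz":[0.0352,0,-0.0797],"rotation":[0,0,0],"gripper":0.3},{"xyz":[0.044,0,-0.0888],"rotation":[0,0,0],"gripper":0.3}]' 20;  python3 - <<'E'
from h import *
c=Cam("side"); c.save("pics/s6.png",(250,50,450,250),3); s=r.get_state();print(s["position"],s["width"],s["ft_force"])
E
```

```text
t: 6.4
position: [0.5897, -0.2369, 0.0649]
tool_rot: [0.0, 0.654, 0.757, 0.0]
ft_force: [1.0, -0.0, -2.6]
width: 0.0375
[ 0.59089855 -0.23454388  0.06677623] 0.03710527164053214 [ 0.68826344  0.42183639 -1.34237063]
```

View pics/s6.png

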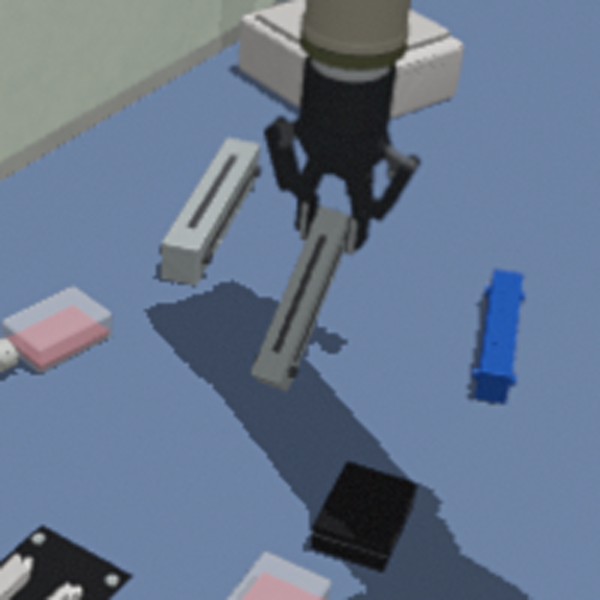

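```bash
python3 -m pendant '[{"xyz":[0.0095,0,-0.0083],"rotation":[0,0,0],"gripper":0.3},{"xyz":[0.0197,0,-0.0158],"rotation":[0,0,0],"gripper":0.3},{"xyz":[0.0305,0,-0.0223],"rotation":[0,0,0],"gripper":0.3},{"xyz":[0.0419,0,-0.0279],"rotation":[0,0,0],"gripper":0.3},{"xyz":[0.0536,0,-0.0325],"rotation":[0,0,0],"gripper":0.3},{"xyz":[0.0658,0,-0.036],"rotation":[0,0,0],"gripper":0.3},{"xyz":[0.0782,0,-0.0384],"rotation":[0,0,0],"gripper":0.3},{"xyz":[0.0908,0,-0.0398],"rotation":[0,0,0],"gripper":0.3}]' 20 && python3 -m pendant '[{"xyz":[0.0084,0,-0.0006],"rotation":[0,0,0],"gripper":0.3},{"xyz":[0.0168,0,-0.0004],"rotation":[0,0,0],"gripper":0.3},{"xyz":[0.0252,0,0.0006],"rotation":[0,0,0],"gripper":0.3},{"xyz":[0.0252,0,0.0006],"rotation":[0,0,0],"gripper":0.3},{"xyz":[0.0252,0,0.0006],"rotation":[0,0,0],"gripper":0.3},{"xyz":[0.0252,0,0.0006],"rotation":[0,0,0],"gripper":0.3}]' 20;  python3 - <<'E'
from h import *
c=Cam("side"); c.save("pics/s7.png",(250,50,450,250),3); s=r.get_state();print(s["position"],s["width"],s["ft_force"])
c=Cam("wrist"); c.save("pics/w7.png")
E
```

```text
t: 7.12
position: [0.5765, -0.1462, 0.1039]
tool_rot: [0.0, 0.654, 0.757, 0.0]
ft_force: [0.4, -1.3, -0.1]
width: 0.0373
t: 7.62
position: [0.5732, -0.1223, 0.1033]
tool_rot: [0.0, 0.654, 0.757, 0.0]
ft_force: [-0.2, 0.7, 6.8]
width: 0.0373
[ 0.5732436  -0.12238782  0.1033075 ] 0.036910181925815695 [-0.20527216  1.16194277  5.43648729]
```

View pics/s7.png

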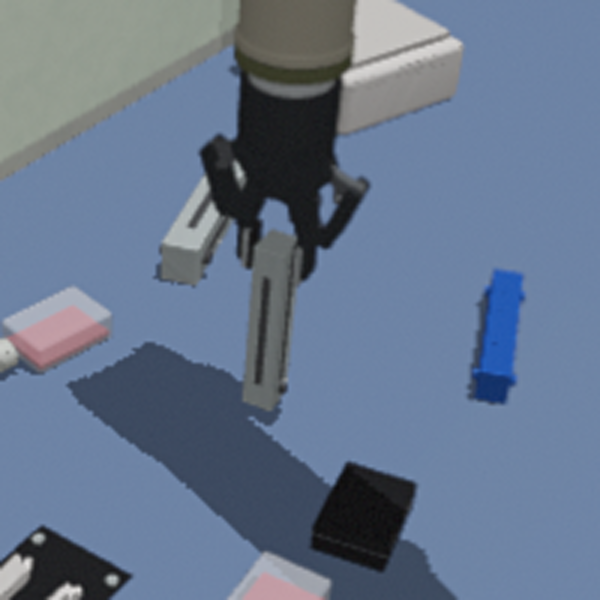

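View pics/w7.png

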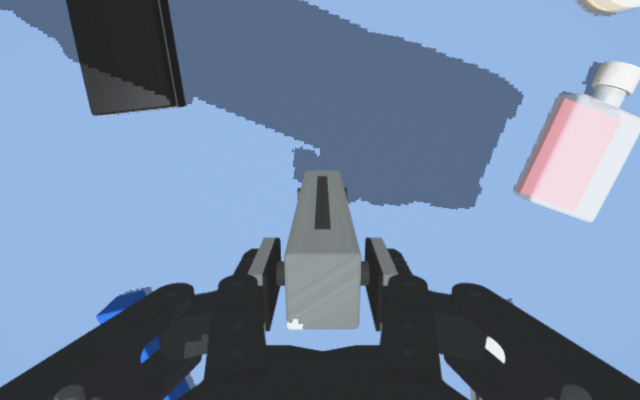

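```bash
python3 -m pendant '[{"xyz":[0,0,-0.0005],"rotation":[0,0,0.03],"gripper":0.3},{"xyz":[0,0,-0.0005],"rotation":[0,0,0.07],"gripper":0.3},{"xyz":[0,0,-0.0005],"rotation":[0,0,0.11],"gripper":0.3},{"xyz":[0,0,-0.0005],"rotation":[0,0,0.145],"gripper":0.3},{"xyz":[0,0,-0.0005],"rotation":[0,0,0.1655],"gripper":0.3},{"xyz":[0,0,-0.0005],"rotation":[0,0,0.1655],"gripper":0.3},{"xyz":[0,0,-0.0005],"rotation":[0,0,0.1655],"gripper":0.3},{"xyz":[0,0,-0.0005],"rotation":[0,0,0.1655],"gripper":0.3}]' 20;  python3 - <<'E'
from h import *
c=Cam("wrist"); c.save("pics/w8.png"); s=r.get_state();print(s["position"],s["width"],s["ft_force"],q2R(s["tool_rot"])[:,0])
E
```

```text
t: 8.38
position: [0.5731, -0.1226, 0.1033]
tool_rot: [0.0, 0.714, 0.701, 0.0]
ft_force: [3.0, -0.7, 1.9]
width: 0.0372
[ 0.57308148 -0.1226322   0.10334289] 0.0372503154678586 [ 3.8108793  -0.140489    3.08377027] [ 1.87285100e-02  9.99824606e-01 -2.69410740e-06]
```

View pics/w8.png

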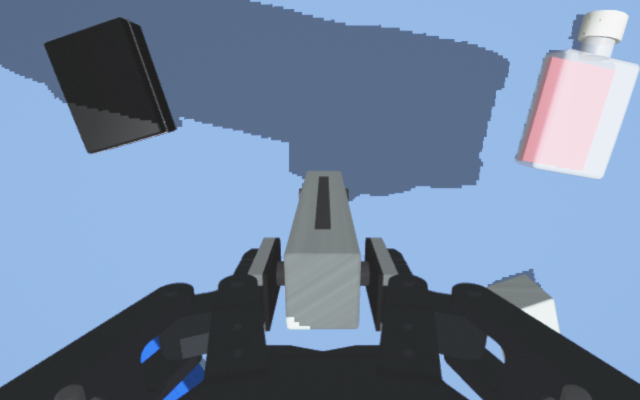

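```bash
python3 -m pendant '[{"xyz":[0.0126,0,-0.0005],"rotation":[0,0,0],"gripper":0.3},{"xyz":[0.0252,0,-0.0002],"rotation":[0,0,0],"gripper":0.3},{"xyz":[0.0378,0,0.0012],"rotation":[0,0,0],"gripper":0.3},{"xyz":[0.0502,0,0.0036],"rotation":[0,0,0],"gripper":0.3},{"xyz":[0.0624,0,0.0071],"rotation":[0,0,0],"gripper":0.3},{"xyz":[0.0741,0,0.0117],"rotation":[0,0,0],"gripper":0.3},{"xyz":[0.0855,0,0.0173],"rotation":[0,0,0],"gripper":0.3},{"xyz":[0.0963,0,0.0238],"rotation":[0,0,0],"gripper":0.3}]' 20;  python3 - <<'E'
from h import *
c=Cam("side"); c.save("pics/s9.png",(250,50,450,250),3); s=r.get_state();print(s["position"],s["width"],s["ft_force"])
E
```

```text
t: 9.1
position: [0.5744, -0.0244, 0.0786]
tool_rot: [-0.0, 0.714, 0.701, 0.0]
ft_force: [1.1, 2.0, 0.1]
width: 0.037
[ 0.57354449 -0.02158617  0.07693319] 0.037471214127616836 [ 1.30886376  3.69557994 -1.25349288]
```

View pics/s9.png

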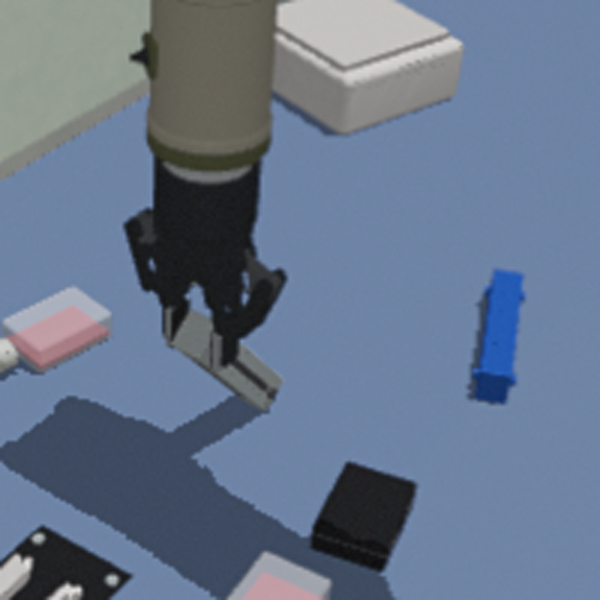

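```bash
python3 -m pendant '[{"xyz":[0.0102,0,0.0075],"rotation":[0,0,0],"gripper":0.3},{"xyz":[0.0197,0,0.0158],"rotation":[0,0,0],"gripper":0.3},{"xyz":[0.0285,0,0.0249],"rotation":[0,0,0],"gripper":0.3},{"xyz":[0.0364,0,0.0347],"rotation":[0,0,0],"gripper":0.3},{"xyz":[0.0434,0,0.0452],"rotation":[0,0,0],"gripper":0.3},{"xyz":[0.0495,0,0.0563],"rotation":[0,0,0],"gripper":0.3},{"xyz":[0.0547,0,0.0679],"rotation":[0,0,0],"gripper":0.3},{"xyz":[0.0587,0,0.0798],"rotation":[0,0,0],"gripper":0.3}]' 20;  python3 - <<'E'
from h import *
c=Cam("side"); c.save("pics/s10.png",(250,50,450,250),3); s=r.get_state();print(s["position"],s["width"],s["ft_force"])
E
```

```text
t: 9.82
position: [0.5753, 0.0328, -0.0021]
tool_rot: [-0.0, 0.714, 0.7, -0.0]
ft_force: [0.6, 2.5, -1.7]
width: 0.0372
[ 0.57366896  0.03336618 -0.00456431] 0.03718920541065379 [ 0.85468226  2.27788311 -3.91831391]
```

View pics/s10.png

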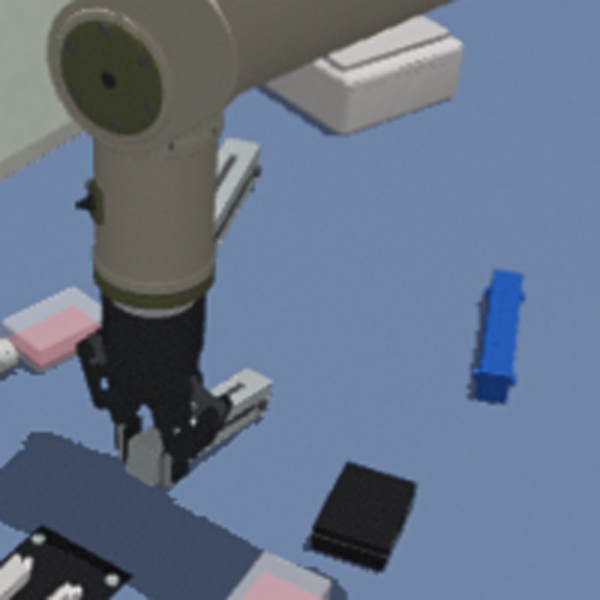

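```bash
python3 -m pendant '[{"xyz":[0.0018,0,0.006],"rotation":[0,0,0],"gripper":0.3},{"xyz":[0.0031,0,0.0123],"rotation":[0,0,0],"gripper":0.3},{"xyz":[0.0042,0,0.0185],"rotation":[0,0,0],"gripper":0.3},{"xyz":[0.005,0,0.023],"rotation":[0,0,0],"gripper":0.3},{"xyz":[0.005,0,0.025],"rotation":[0,0,0],"gripper":0.3},{"xyz":[0.005,0,0.0255],"rotation":[0,0,0],"gripper":0.3},{"xyz":[0.005,0,0.0255],"rotation":[0,0,0],"gripper":0.3},{"xyz":[0.005,0,0.0255],"rotation":[0,0,0],"gripper":0.3}]' 20;  python3 - <<'E'
from h import *
c=Cam("wrist"); c.save("pics/w11.png"); s=r.get_state();print(s["position"],s["width"],s["ft_force"])
E
```

```text
t: 10.53
position: [0.5758, 0.0369, -0.0257]
tool_rot: [0.0, 0.714, 0.7, -0.0]
ft_force: [-3.4, 0.7, 1.5]
width: 0.0371
[ 0.5757672   0.03683487 -0.0257083 ] 0.03727078766347917 [-1.72987288 -0.39365838  1.64385224]
```

View pics/w11.png

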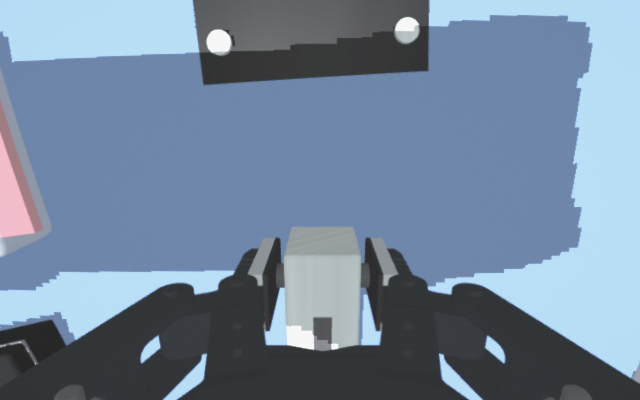

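```bash
python3 -m pendant '[{"xyz":[0,0,0],"rotation":[0,0,0],"gripper":0.7},{"xyz":[0,0,0],"rotation":[0,0,0],"gripper":0.7},{"xyz":[0,0,0],"rotation":[0,0,0],"gripper":0.7},{"xyz":[0,0,-0.02],"rotation":[0,0,0],"gripper":0.7},{"xyz":[0,0,-0.055],"rotation":[0,0,0],"gripper":0.7},{"xyz":[-0.01,0,-0.095],"rotation":[0,0,0],"gripper":0.7},{"xyz":[-0.04,0,-0.12],"rotation":[0,0,0],"gripper":0.7},{"xyz":[-0.08,0,-0.13],"rotation":[0,0,0],"gripper":0.7}]' 20 && python3 -m pendant '[{"xyz":[-0.03,0,-0.02],"rotation":[0,0,0],"gripper":0.7},{"xyz":[-0.06,0,-0.04],"rotation":[0,0,0],"gripper":0.7},{"xyz":[-0.06,0,-0.04],"rotation":[0,0,0],"gripper":0.7},{"xyz":[-0.06,0,-0.04],"rotation":[0,0,0],"gripper":0.7},{"xyz":[-0.06,0,-0.04],"rotation":[0,0,0],"gripper":0.7},{"xyz":[-0.06,0,-0.04],"rotation":[0,0,0],"gripper":0.7}]'
python3 - <<'E'
from h import *
for i in range(3): c=Cam("wrist"); s=r.get_state();print(s["position"],s["width"],s["ft_force"],q2R(s["tool_rot"])[:,0])
c.save("pics/w12.png")
P,uv=c.cloud(np.ones((400,640),bool)&(np.arange(400)[:,None]<235)&(abs(np.arange(640)-322)<60)[None]); T=P[(P[:,2]>.024)&(P[:,2]<.042)&(P[:,1]<.07)&(abs(P[:,0]-.575)<.04)]
R=cv2.minAreaRect((T[:,:2]*1000).astype(np.float32)); print(R,np.median(T[:,2]))
E
```

```text
t: 11.25
position: [0.5774, -0.0392, 0.1093]
tool_rot: [0.002, 0.711, 0.703, 0.004]
ft_force: [1.7, -0.3, 0.4]
width: 0.0594
t: 11.75
position: [0.5728, -0.1009, 0.1432]
tool_rot: [-0.001, 0.713, 0.701, -0.0]
ft_force: [-0.4, -0.1, -0.2]
width: 0.0597
[ 0.57278052 -0.1007801   0.14309903] 0.05941753558114024 [-0.96422282 -0.38475077 -0.2806121 ] [1.69300033e-02 9.99856293e-01 8.76174560e-04]
[ 0.57284527 -0.10088829  0.14318822] 0.059651468349237104 [0.34373364 0.174396   0.45319568] [1.69832285e-02 9.99855482e-01 7.64544876e-04]
[ 0.57288754 -0.10113368  0.1432902 ] 0.05971107327109279 [ 0.54260834 -0.10555001 -0.60226875] [1.72677545e-02 9.99850733e-01 5.79513842e-04]
((575.2910766601562, -33.989707946777344), (150.33718872070312, 28.31629180908203), 89.0431137084961) 0.03266949971537056
```

View pics/w12.png

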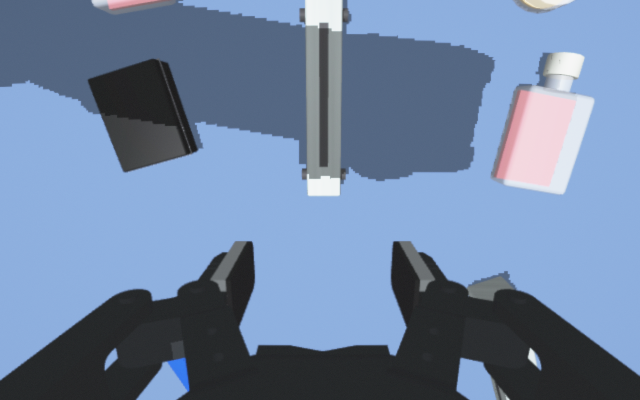

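```bash
python3 -m pendant '[{"xyz":[0.0085,0.001,0.04],"rotation":[0,0,0],"gripper":0.7},{"xyz":[0.0085,0.001,0.08],"rotation":[0,0,0],"gripper":0.7},{"xyz":[0.0085,0.001,0.115],"rotation":[0,0,0],"gripper":0.7},{"xyz":[0.0085,0.001,0.14],"rotation":[0,0,0],"gripper":0.7},{"xyz":[0.0085,0.001,0.158],"rotation":[0,0,0],"gripper":0.7},{"xyz":[0.0085,0.001,0.167],"rotation":[0,0,0],"gripper":0.7},{"xyz":[0.0085,0.001,0.17],"rotation":[0,0,0],"gripper":0.7},{"xyz":[0.0085,0.001,0.17],"rotation":[0,0,0],"gripper":0.6}]' 20 && python3 -m pendant '[{"xyz":[0,0,0],"rotation":[0,0,0],"gripper":0.3},{"xyz":[0,0,0],"rotation":[0,0,0],"gripper":0.3},{"xyz":[0,0,0],"rotation":[0,0,0],"gripper":0.3},{"xyz":[0,0,0],"rotation":[0,0,0],"gripper":0.3},{"xyz":[0,0,0],"rotation":[0,0,0],"gripper":0.3}]' 20
python3 - <<'E'
from h import *
c=Cam("wrist"); s=r.get_state();print(s["position"],s["width"],s["ft_force"],q2R(s["tool_rot"])[:,0])
c.save("pics/w13.png")
E
```

```text
t: 12.57
position: [0.5741, -0.0938, -0.0262]
tool_rot: [-0.0, 0.714, 0.7, -0.0]
ft_force: [0.9, 0.5, -0.2]
width: 0.0516
t: 12.98
position: [0.5753, -0.0942, -0.0245]
tool_rot: [0.001, 0.714, 0.7, 0.001]
ft_force: [-1.5, 1.0, 6.9]
width: 0.0374
[ 0.5752993  -0.09415758 -0.02452586] 0.037050895570669956 [-1.60510138  1.03485459  6.71572891] [1.93349537e-02 9.99813061e-01 4.74179294e-05]
```

View pics/w13.png

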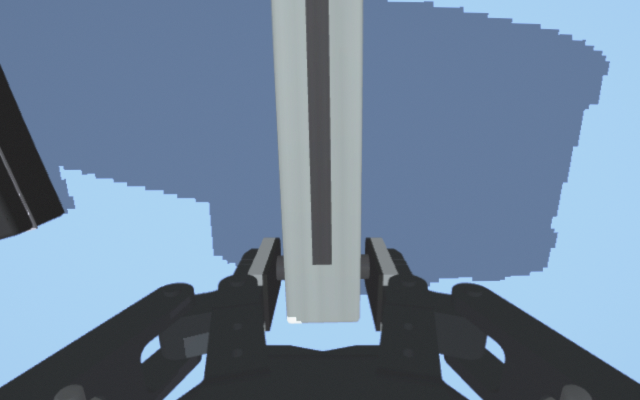

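Run:
```python
from h import *
c=Cam("wrist"); s=r.get_state();print(s["position"],s["width"],s["ft_force"])
P,uv=c.cloud((np.arange(400)[:,None]<230)&(abs(np.arange(640)-322)<70)[None]); T=P[(P[:,2]>.024)&(P[:,2]<.042)]
R=cv2.minAreaRect((T[:,:2]*1000).astype(np.float32)); print(R)
for y in (-.06,-.03,0): a=T[abs(T[:,1]-y)<.003]; print(y,a[:,0].min(),a[:,0].max(),(a[:,0].min()+a[:,0].max())/2)
```

```text
[ 0.57531094 -0.09416057 -0.0245244 ] 0.03724203070967192 [-1.28381997  0.63464069  6.10581973]
((576.0014038085938, -34.64754104614258), (28.269554138183594, 74.27761840820312), 0.27845776081085205)
-0.06 0.5619854161271877 0.5901448712377468 0.5760651436824673
-0.03 0.5619844328056054 0.5901076545108029 0.5760460436582042
0 0.5620045969586283 0.5899393520236463 0.5759719744911374
```

```bash
python3 -m pendant '[{"xyz":[0.003,0,-0.001],"rotation":[0,0,0],"gripper":0.3},{"xyz":[0.006,0,-0.001],"rotation":[0,0,0],"gripper":0.3},{"xyz":[0.009,0,-0.001],"rotation":[0,0,0],"gripper":0.3},{"xyz":[0.012,0,-0.001],"rotation":[0,0,0],"gripper":0.3},{"xyz":[0.012,0,-0.001],"rotation":[0,0,0],"gripper":0.3},{"xyz":[0.012,0,-0.001],"rotation":[0,0,0],"gripper":0.3},{"xyz":[0.012,0,-0.001],"rotation":[0,0,0],"gripper":0.3}]' 20
python3 - <<'E'
from h import *
c=Cam("wrist"); s=r.get_state();print(s["position"],s["width"],s["ft_force"])
P,uv=c.cloud((np.arange(400)[:,None]<400)&(abs(np.arange(640)-322)<70)[None]); T=P[(P[:,2]>.024)&(P[:,2]<.042)]
for y in (-.06,-.03,0): a=T[abs(T[:,1]-y)<.003]; print(y,a[:,0].min(),a[:,0].max(),(a[:,0].min()+a[:,0].max())/2)
a=T[abs(T[:,0]-.576)<.01];print("rear",a[:,1].min())
E
```

```text
t: 13.67
position: [0.575, -0.0821, -0.0245]
tool_rot: [0.0, 0.714, 0.7, 0.0]
ft_force: [-0.1, -3.0, 5.7]
width: 0.0372
[ 0.57495249 -0.08207649 -0.02450797] 0.037242573058398426 [-1.38332548 -2.41543232  4.76393035]
-0.06 0.5617714112904306 0.5895444658991729 0.5756579385948017
-0.03 0.5617899929608099 0.5898063690515642 0.5757981810061871
0 0.5617317337798563 0.5901508615852817 0.5759412976825691
rear -0.0976716885024481
```

```bash
python3 -m pendant '[{"xyz":[0.002,0,-0.0125],"rotation":[0,0,0],"gripper":0.3},{"xyz":[0.005,0,-0.025],"rotation":[0,0,0],"gripper":0.3},{"xyz":[0.009,0,-0.0367],"rotation":[0,0,0],"gripper":0.3},{"xyz":[0.0142,0,-0.0483],"rotation":[0,0,0],"gripper":0.3},{"xyz":[0.0203,0,-0.0594],"rotation":[0,0,0],"gripper":0.3},{"xyz":[0.0273,0,-0.07],"rotation":[0,0,0],"gripper":0.3},{"xyz":[0.0352,0,-0.0797],"rotation":[0,0,0],"gripper":0.3},{"xyz":[0.044,0,-0.0888],"rotation":[0,0,0],"gripper":0.3}]' 20 && python3 -m pendant '[{"xyz":[0.0095,0,-0.0083],"rotation":[0,0,0],"gripper":0.3},{"xyz":[0.0197,0,-0.0158],"rotation":[0,0,0],"gripper":0.3},{"xyz":[0.0305,0,-0.0223],"rotation":[0,0,0],"gripper":0.3},{"xyz":[0.0419,0,-0.0279],"rotation":[0,0,0],"gripper":0.3},{"xyz":[0.0536,0,-0.0325],"rotation":[0,0,0],"gripper":0.3},{"xyz":[0.0658,0,-0.036],"rotation":[0,0,0],"gripper":0.3},{"xyz":[0.0782,0,-0.0384],"rotation":[0,0,0],"gripper":0.3},{"xyz":[0.0908,0,-0.0398],"rotation":[0,0,0],"gripper":0.3}]' 20 && python3 -m pendant '[{"xyz":[0.0084,0,-0.0006],"rotation":[0,0,0],"gripper":0.3},{"xyz":[0.0168,0,-0.0004],"rotation":[0,0,0],"gripper":0.3},{"xyz":[0.0252,0,0.0006],"rotation":[0,0,0],"gripper":0.3},{"xyz":[0.0252,0,0.0006],"rotation":[0,0,0],"gripper":0.3},{"xyz":[0.0252,0,0.0006],"rotation":[0,0,0],"gripper":0.3},{"xyz":[0.0252,0,0.0006],"rotation":[0,0,0],"gripper":0.3}]' 20;  python3 - <<'E'
from h import *
c=Cam("side"); c.save("pics/s14.png",(180,100,380,300),3); s=r.get_state();print(s["position"],s["width"],s["ft_force"])
c=Cam("wrist"); c.save("pics/w14.png")
E
```

```text
t: 14.38
position: [0.5755, -0.0373, 0.0652]
tool_rot: [0.0, 0.714, 0.7, 0.0]
ft_force: [0.3, 0.1, -2.5]
width: 0.0373
t: 15.05
position: [0.5777, 0.054, 0.1046]
tool_rot: [0.0, 0.714, 0.7, 0.001]
ft_force: [-0.5, -1.2, 4.1]
width: 0.0372
t: 15.55
position: [0.5782, 0.0791, 0.1039]
tool_rot: [0.0, 0.714, 0.7, 0.001]
ft_force: [-1.5, -0.0, 9.0]
width: 0.0372
[0.57820591 0.07901895 0.10393441] 0.03683176531638721 [-0.44681651  0.36628395  8.01412316]
```

View pics/s14.png

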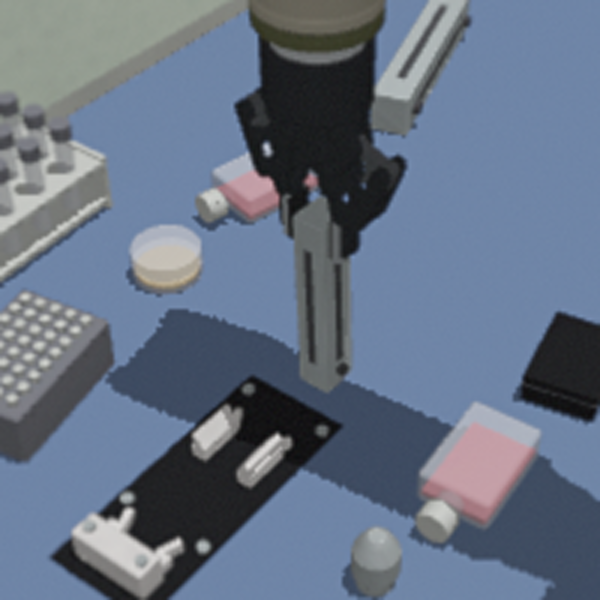

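View pics/w14.png

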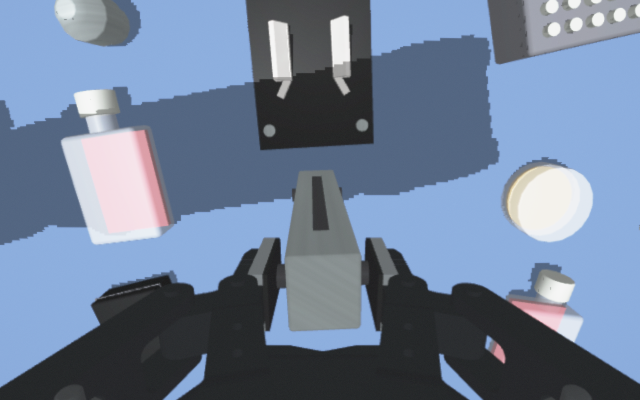

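Run:
```python
from h import *
c=Cam("wrist"); s=r.get_state();print(s["position"],q2R(s["tool_rot"])[:,0])
m=np.zeros((400,640),bool); m[172:250,280:365]=1
P,uv=c.cloud(m); T=P[(P[:,1]<.11)&(P[:,1]>.08)&(P[:,2]>.005)]
for z in (.02,.04,.06,.08,.1,.12,.14,.155):
    a=T[abs(T[:,2]-z)<.006]; 
    if len(a)>5: q=np.polyfit(a[:,0]-.577,a[:,1],1); print(z,len(a),np.percentile(a[:,0],[1,99]).round(4),np.percentile(a[:,0],[1,99]).mean().round(4),a[:,1].mean().round(4),q.round(3))
# top face
m=np.zeros((400,640),bool); m[240:330,280:365]=1
P,uv=c.cloud(m);T=P[P[:,2]>.155]; T=T[T[:,2]<.17]
R=cv2.minAreaRect((T[:,:2]*1000).astype(np.float32)); print(R,np.median(T[:,2]))
# guides
m=np.zeros((400,640),bool); m[0:100,262:360]=1
P,uv=c.cloud(m); Q=P[(P[:,2]>.014)]
for lo,hi in((.535,.565),(.58,.61)):
    A=Q[(Q[:,0]>lo)&(Q[:,0]<hi)]; print("cheek",len(A),np.percentile(A,[2,50,98],axis=0).round(4).tolist())
    A=A[A[:,2]>.019]; print(np.polyfit(A[:,1]-.181,A[:,0],1))
```

```text
[0.57822981 0.07898111 0.10393013] [0.01892333 0.99982036 0.00107623]
0.02 144 [0.5561 0.5934] 0.5748 0.0915 [0.057 0.092]
0.04 150 [0.562  0.5885] 0.5753 0.094 [0.011 0.094]
0.06 188 [0.5624 0.5894] 0.5759 0.0937 [0.012 0.094]
0.08 252 [0.5631 0.5901] 0.5766 0.0934 [0.007 0.093]
0.1 346 [0.5639 0.5907] 0.5773 0.0931 [0.01  0.093]
0.12 483 [0.5645 0.5914] 0.578 0.0928 [0.007 0.093]
0.14 712 [0.5607 0.5922] 0.5764 0.0923 [0.028 0.092]
0.155 551 [0.5656 0.5924] 0.579 0.0922 [0.01  0.092]
((579.3902587890625, 76.31010437011719), (28.236499786376953, 33.11591339111328), 0.16327160596847534) 0.16082008681581997
cheek 904 [[0.5453, 0.1634, 0.0143], [0.5505, 0.1817, 0.0206], [0.5557, 0.1999, 0.0242]]
[-0.03663237  0.54871862]
cheek 901 [[0.5887, 0.1651, 0.0143], [0.5944, 0.184, 0.0209], [0.5993, 0.2015, 0.0242]]
[-0.03958351  0.5961326 ]
```

```bash
python3 -m pendant '[{"xyz":[0,-0.001,-0.0008],"rotation":[0,0,-0.01],"gripper":0.3},{"xyz":[0,-0.002,-0.0008],"rotation":[0,0,-0.02],"gripper":0.3},{"xyz":[0,-0.0025,-0.0008],"rotation":[0,0,-0.03],"gripper":0.3},{"xyz":[0,-0.0025,-0.0008],"rotation":[0,0,-0.03],"gripper":0.3},{"xyz":[0,-0.0025,-0.0008],"rotation":[0,0,-0.03],"gripper":0.3},{"xyz":[0,-0.0025,-0.0008],"rotation":[0,0,-0.03],"gripper":0.3}]' 20
cat > st.py <<'E'
from h import *
c=Cam("wrist"); s=r.get_state();print(s["position"],q2R(s["tool_rot"])[:,0],s["ft_force"],s["width"])
m=np.zeros((400,640),bool); m[172:250,280:365]=1
P,uv=c.cloud(m); T=P[(P[:,1]<.11)&(P[:,1]>.08)&(P[:,2]>.005)]
for z in (.04,.06,.08,.1,.12,.155):
    a=T[abs(T[:,2]-z)<.006]; 
    q=np.polyfit(a[:,0]-.577,a[:,1],1); print(z,len(a),np.percentile(a[:,0],[1,99]).mean().round(4),a[:,1].mean().round(4),q.round(3))
E
python3 st.py
```

```text
t: 16.2
position: [0.5756, 0.0779, 0.104]
tool_rot: [0.0, 0.703, 0.711, 0.0]
ft_force: [2.7, 0.8, 2.9]
width: 0.0374
[0.5755262  0.07787947 0.10401773] [-1.03353250e-02  9.99946575e-01  1.67644219e-04] [4.53494515 0.36602226 1.56829851] 0.03711457562653934
0.04 147 0.5738 0.0934 [0.039 0.094]
0.06 201 0.5741 0.093 [0.037 0.093]
0.08 250 0.5746 0.0926 [0.036 0.093]
0.1 356 0.5749 0.0922 [0.039 0.092]
0.12 476 0.5753 0.0919 [0.04  0.092]
0.155 550 0.576 0.0912 [0.037 0.091]
```

```bash
python3 -m pendant '[{"xyz":[0.0126,-0.0003,-0.0003],"rotation":[0,0,0],"gripper":0.3},{"xyz":[0.0252,-0.0006,0],"rotation":[0,0,0],"gripper":0.3},{"xyz":[0.0378,-0.0009,0.0016],"rotation":[0,0,0],"gripper":0.3},{"xyz":[0.0502,-0.0013,0.0042],"rotation":[0,0,0],"gripper":0.3},{"xyz":[0.0624,-0.0016,0.0078],"rotation":[0,0,0],"gripper":0.3},{"xyz":[0.0741,-0.0019,0.0124],"rotation":[0,0,0],"gripper":0.3},{"xyz":[0.0855,-0.0021,0.0181],"rotation":[0,0,0],"gripper":0.3},{"xyz":[0.0963,-0.0024,0.0247],"rotation":[0,0,0],"gripper":0.3}]' 20 && python3 -m pendant '[{"xyz":[0.0102,-0.0003,0.0075],"rotation":[0,0,0],"gripper":0.3},{"xyz":[0.0197,-0.0005,0.0158],"rotation":[0,0,0],"gripper":0.3},{"xyz":[0.0285,-0.0007,0.0249],"rotation":[0,0,0],"gripper":0.3},{"xyz":[0.0364,-0.0009,0.0347],"rotation":[0,0,0],"gripper":0.3},{"xyz":[0.0434,-0.0011,0.0452],"rotation":[0,0,0],"gripper":0.3},{"xyz":[0.0434,-0.0011,0.0452],"rotation":[0,0,0],"gripper":0.3},{"xyz":[0.0434,-0.0011,0.0452],"rotation":[0,0,0],"gripper":0.3}]' 20
python3 - <<'E'
from h import *
c=Cam("side"); c.save("pics/s15.png",(180,150,380,320),4); s=r.get_state();print(s["position"],s["width"],s["ft_force"])
c=Cam("wrist"); c.save("pics/w15.png")
E
```

```text
t: 16.92
position: [0.5714, 0.1766, 0.0787]
tool_rot: [-0.0, 0.703, 0.711, 0.0]
ft_force: [-0.5, 2.5, 3.8]
width: 0.037
t: 17.5
position: [0.5689, 0.217, 0.0319]
tool_rot: [-0.001, 0.703, 0.711, -0.002]
ft_force: [-0.6, 2.2, -0.9]
width: 0.0372
[0.56933483 0.21654617 0.0326524 ] 0.03735671604124808 [-1.77933905  1.91870769 -1.0830508 ]
```

View pics/s15.png

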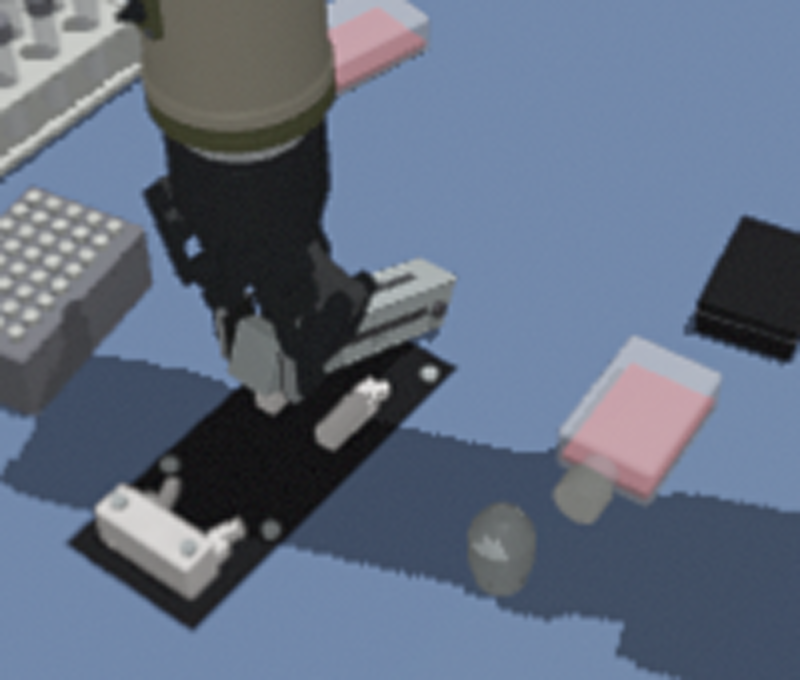

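View pics/w15.png

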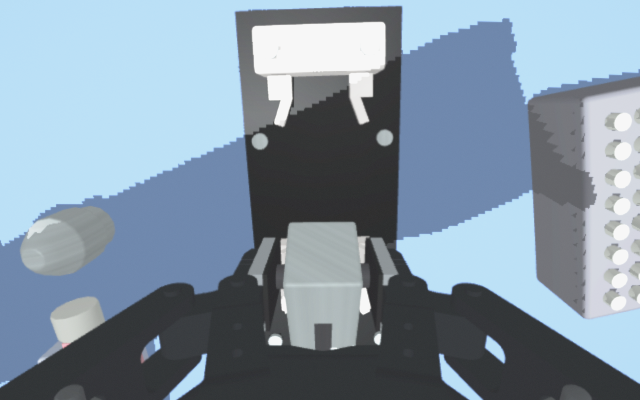

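```bash
python3 -m pendant '[{"xyz":[0.0061,0.0003,0.0111],"rotation":[0,0,0],"gripper":0.3},{"xyz":[0.0113,0.0006,0.0227],"rotation":[0,0,0],"gripper":0.3},{"xyz":[0.0153,0.0008,0.0346],"rotation":[0,0,0],"gripper":0.3},{"xyz":[0.017,0.0008,0.041],"rotation":[0,0,0],"gripper":0.3},{"xyz":[0.0184,0.0008,0.047],"rotation":[0,0,0],"gripper":0.3},{"xyz":[0.0195,0.0008,0.053],"rotation":[0,0,0],"gripper":0.3},{"xyz":[0.0203,0.0008,0.058],"rotation":[0,0,0],"gripper":0.3},{"xyz":[0.0203,0.0008,0.0595],"rotation":[0,0,0],"gripper":0.3}]' 20 && python3 -m pendant '[{"xyz":[0,0,0.0005],"rotation":[0,0,0],"gripper":0.3},{"xyz":[0,0,0.0005],"rotation":[0,0,0],"gripper":0.3},{"xyz":[0,0,0.0005],"rotation":[0,0,0],"gripper":0.3}]'
python3 - <<'E'
from h import *
c=Cam("side"); c.save("pics/s16.png",(180,150,380,320),4); s=r.get_state();print(s["position"],s["width"],s["ft_force"])
c=Cam("wrist"); c.save("pics/w16.png")
E
```

```text
t: 18.27
position: [0.5704, 0.2376, -0.0263]
tool_rot: [-0.0, 0.703, 0.711, -0.0]
ft_force: [-2.6, -2.0, 4.2]
width: 0.037
t: 18.52
position: [0.5709, 0.2377, -0.0257]
tool_rot: [0.0, 0.703, 0.711, 0.0]
ft_force: [-0.2, -1.1, -2.3]
width: 0.0375
[ 0.57089374  0.23769914 -0.02566793] 0.03718368068746638 [ 0.67768636 -1.20476005 -1.82538345]
```

View pics/s16.png

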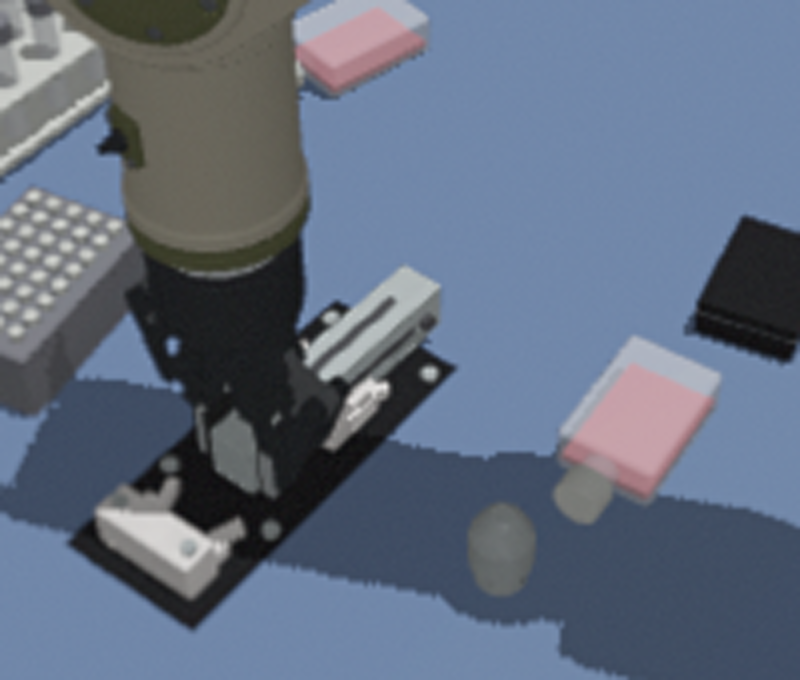

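View pics/w16.png

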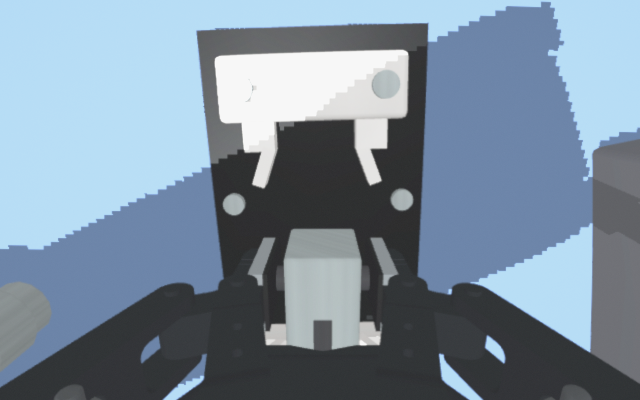

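```bash
python3 -m pendant '[{"xyz":[0,0,0],"rotation":[0,0,0],"gripper":0.65},{"xyz":[0,0,0],"rotation":[0,0,0],"gripper":0.65},{"xyz":[0,0,0],"rotation":[0,0,0],"gripper":0.65},{"xyz":[0,0,-0.02],"rotation":[0,0,0],"gripper":0.65},{"xyz":[0,0,-0.055],"rotation":[0,0,0],"gripper":0.65},{"xyz":[-0.01,0,-0.095],"rotation":[0,0,0],"gripper":0.65},{"xyz":[-0.04,0,-0.12],"rotation":[0,0,0],"gripper":0.4},{"xyz":[-0.08,0,-0.13],"rotation":[0,0,0],"gripper":0}]' 20 && python3 -m pendant '[{"xyz":[-0.035,0,-0.01],"rotation":[0,0,0],"gripper":0},{"xyz":[-0.075,0,-0.02],"rotation":[0,0,0],"gripper":0},{"xyz":[-0.1,0,-0.02],"rotation":[0,0,0],"gripper":0},{"xyz":[-0.1,0,-0.02],"rotation":[0,0,0],"gripper":0},{"xyz":[-0.1,0,-0.02],"rotation":[0,0,0],"gripper":0},{"xyz":[-0.1,0,-0.02],"rotation":[0,0,0],"gripper":0}]'
python3 - <<'E'
from h import *
for i in range(3): c=Cam("wrist"); s=r.get_state();print(s["position"],s["width"],s["ft_force"],q2R(s["tool_rot"])[:,0])
c.save("pics/w17.png")
P,uv=c.cloud((np.arange(400)[:,None]<235)&(abs(np.arange(640)-322)<80)[None]); T=P[(P[:,2]>.029)&(P[:,2]<.042)&(abs(P[:,0]-.575)<.03)]
R=cv2.minAreaRect((T[:,:2]*1000).astype(np.float32)); print(R,np.median(T[:,2]))
for y in (.1,.12,.15,.18,.2): a=T[abs(T[:,1]-y)<.003]; print(y,a[:,0].min(),a[:,0].max(),(a[:,0].min()+a[:,0].max())/2) if len(a) else 0
E
```

```text
t: 19.28
position: [0.5736, 0.1626, 0.1095]
tool_rot: [0.001, 0.701, 0.713, 0.004]
ft_force: [1.7, 1.1, 0.9]
width: 0.0322
t: 19.78
position: [0.5726, 0.0589, 0.1241]
tool_rot: [-0.0, 0.703, 0.711, 0.0]
ft_force: [-0.4, 0.9, -0.1]
width: 0.0003
[0.57248818 0.05966567 0.12393458] 0.00016952625287853257 [-0.68608263  0.48748308 -0.68087651] [-0.012699    0.99991885  0.00101573]
[0.57241963 0.05991899 0.12382358] 0.00020945178517737 [ 0.22535755 -0.35182042  0.12938695] [-1.33482229e-02  9.99910483e-01  9.22015642e-04]
[0.57241682 0.0598262  0.12376161] 5.087160372486552e-05 [-0.72599104 -0.16797909 -0.33841923] [-1.33876859e-02  9.99910107e-01  7.39609158e-04]
((572.6127319335938, 143.9460906982422), (28.187149047851562, 105.48855590820312), 0.5638975501060486) 0.0326742130367339
0.1 0.5593808526395572 0.5867268524874478 0.5730538525635025
0.12 0.559347872747675 0.5869511333185432 0.5731495030331091
0.15 0.5584888746739479 0.5861002940865825 0.5722945843802651
0.18 0.5584732852957781 0.5860034633325631 0.5722383743141706
```

View pics/w17.png

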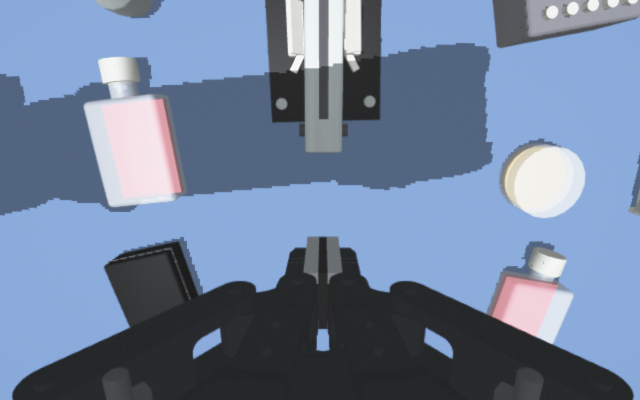

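```bash
python3 -m pendant '[{"xyz":[0,0.003,0.03],"rotation":[0,0,-0.024],"gripper":0},{"xyz":[0,0.003,0.07],"rotation":[0,0,-0.024],"gripper":0},{"xyz":[0,0.003,0.105],"rotation":[0,0,-0.024],"gripper":0},{"xyz":[0,0.003,0.13],"rotation":[0,0,-0.024],"gripper":0},{"xyz":[0,0.003,0.14],"rotation":[0,0,-0.024],"gripper":0},{"xyz":[0,0.003,0.144],"rotation":[0,0,-0.024],"gripper":0},{"xyz":[0,0.003,0.144],"rotation":[0,0,-0.024],"gripper":0},{"xyz":[0,0.003,0.144],"rotation":[0,0,-0.024],"gripper":0}]' 20 && python3 -m pendant '[{"xyz":[0.006,0,0],"rotation":[0,0,0],"gripper":0},{"xyz":[0.012,0,0],"rotation":[0,0,0],"gripper":0},{"xyz":[0.017,0,0],"rotation":[0,0,0],"gripper":0},{"xyz":[0.022,0,0],"rotation":[0,0,0],"gripper":0},{"xyz":[0.026,0,0],"rotation":[0,0,0],"gripper":0},{"xyz":[0.03,0,0],"rotation":[0,0,0],"gripper":0},{"xyz":[0.033,0,0],"rotation":[0,0,0],"gripper":0}]';  python3 - <<'E'
from h import *
c=Cam("wrist"); s=r.get_state();print(s["position"],s["width"],s["ft_force"],q2R(s["tool_rot"])[:,0])
c.save("pics/w18.png")
E
```

```text
t: 20.6
position: [0.577, 0.0584, -0.0184]
tool_rot: [0.001, 0.695, 0.719, 0.001]
ft_force: [0.3, 0.1, 0.0]
width: -0.0002
t: 21.18
position: [0.5754, 0.0896, -0.0192]
tool_rot: [0.001, 0.695, 0.719, 0.0]
ft_force: [-0.4, -5.5, 2.9]
width: 0.0003
[ 0.57535304  0.09051717 -0.01920628] -2.3169615224075407e-05 [ 0.89218191 -4.39696007  4.38729687] [-3.39259561e-02  9.99423944e-01 -8.99354680e-04]
```

View pics/w18.png

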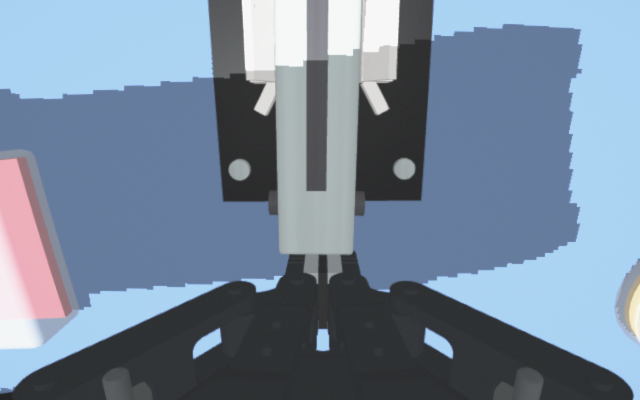

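```bash
python3 -m pendant '[{"xyz":[0.004,0,0],"rotation":[0,0,0],"gripper":0},{"xyz":[0.008,0,0],"rotation":[0,0,0],"gripper":0},{"xyz":[0.012,0,0],"rotation":[0,0,0],"gripper":0},{"xyz":[0.016,0,0],"rotation":[0,0,0],"gripper":0},{"xyz":[0.020,0,0],"rotation":[0,0,0],"gripper":0},{"xyz":[0.024,0,0],"rotation":[0,0,0],"gripper":0},{"xyz":[0.027,0,0],"rotation":[0,0,0],"gripper":0},{"xyz":[0.027,0,0],"rotation":[0,0,0],"gripper":0}]';  python3 - <<'E'
from h import *
c=Cam("wrist"); s=r.get_state();print(s["position"],s["width"],s["ft_force"],q2R(s["tool_rot"])[:,0])
c.save("pics/w19.png"); c=Cam("side"); c.save("pics/s19.png",(180,150,380,320),4)
E
```

```text
t: 21.9
position: [0.5746, 0.1172, -0.0193]
tool_rot: [0.001, 0.695, 0.719, 0.0]
ft_force: [1.6, -3.5, 2.3]
width: -0.0002
[ 0.57448303  0.11719811 -0.01941817] 0.0003542086540231479 [ 0.82056729 -4.15815794  2.71051055] [-3.37967740e-02  9.99428542e-01 -6.06025537e-04]
```

View pics/w19.png

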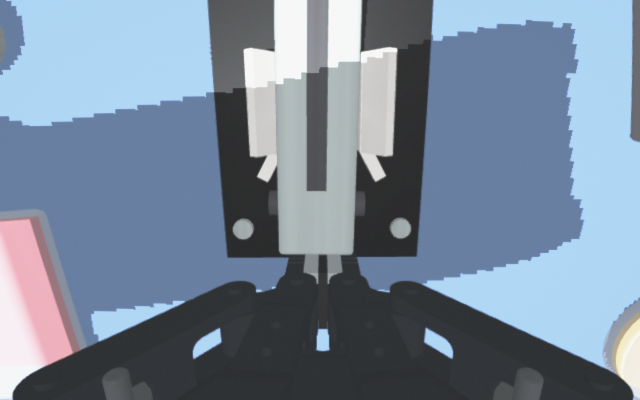

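View pics/s19.png

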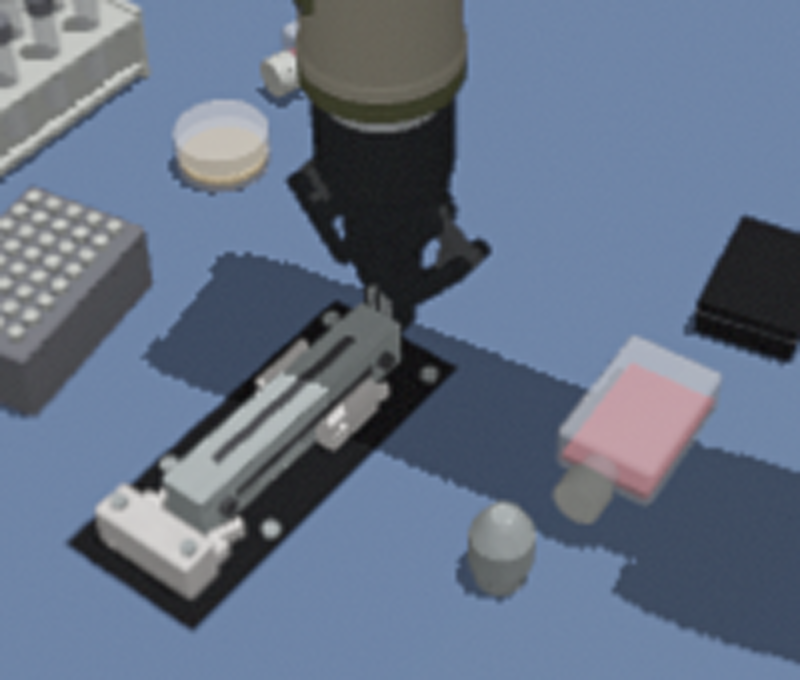

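```bash
python3 -m pendant '[{"xyz":[0.001,0,0],"rotation":[0,0,0],"gripper":0},{"xyz":[0.002,0,0],"rotation":[0,0,0],"gripper":0},{"xyz":[0.003,0,0],"rotation":[0,0,0],"gripper":0},{"xyz":[0.004,0,0],"rotation":[0,0,0],"gripper":0},{"xyz":[0.005,0,0],"rotation":[0,0,0],"gripper":0},{"xyz":[0.006,0,0],"rotation":[0,0,0],"gripper":0},{"xyz":[0.006,0,0],"rotation":[0,0,0],"gripper":0}]'; python3 -m pendant '[{"xyz":[0.001,0,0],"rotation":[0,0,0],"gripper":0},{"xyz":[0.001,0,0],"rotation":[0,0,0],"gripper":0}]'; python3 -m pendant '[{"xyz":[0.001,0,0],"rotation":[0,0,0],"gripper":0},{"xyz":[0.001,0,0],"rotation":[0,0,0],"gripper":0}]'; python3 -c "
from h import *
c=Cam('side'); c.save('pics/s20.png',(180,150,380,320),4)"
```

```text
t: 22.58
position: [0.5741, 0.1225, -0.0196]
tool_rot: [0.001, 0.695, 0.719, 0.0]
ft_force: [2.7, -6.2, 4.3]
width: 0.0002
t: 22.75
position: [0.5741, 0.1234, -0.0196]
tool_rot: [0.001, 0.695, 0.719, 0.0]
ft_force: [1.6, -4.6, 4.9]
width: 0.0002
t: 22.92
position: [0.5741, 0.1244, -0.0196]
tool_rot: [0.001, 0.695, 0.719, 0.0]
ft_force: [2.6, -6.3, 4.0]
width: 0.0001
```

View pics/s20.png

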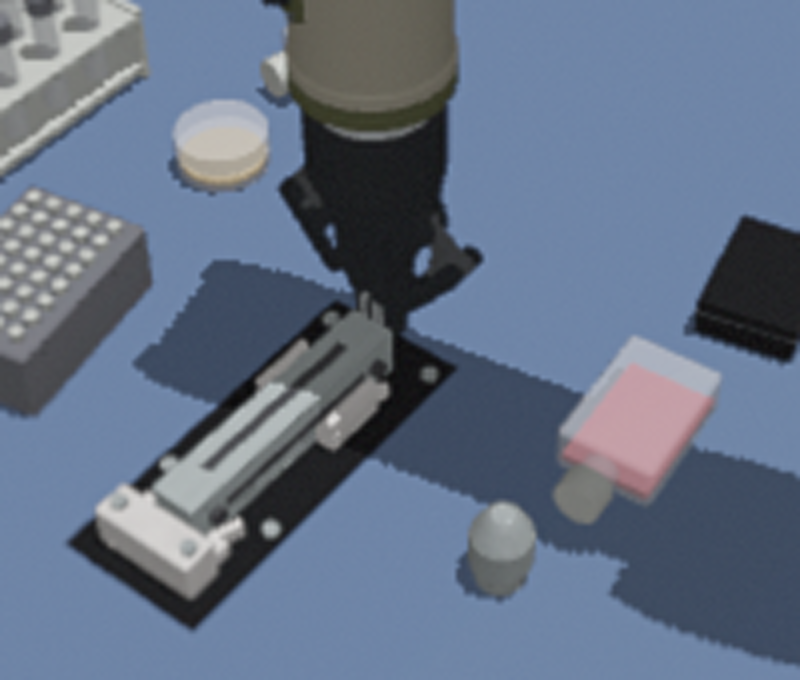

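Still a small gap ahead of the stop. I'll keep pushing in 1 mm steps until the force rises.

```bash
python3 -m pendant '[{"xyz":[0.001,0,0],"rotation":[0,0,0],"gripper":0},{"xyz":[0.001,0,0],"rotation":[0,0,0],"gripper":0}]'|grep -A0 -E "position|force"; python3 -m pendant '[{"xyz":[0.001,0,0],"rotation":[0,0,0],"gripper":0},{"xyz":[0.001,0,0],"rotation":[0,0,0],"gripper":0}]'|grep -E "position|force"; python3 -m pendant '[{"xyz":[0.001,0,0],"rotation":[0,0,0],"gripper":0},{"xyz":[0.001,0,0],"rotation":[0,0,0],"gripper":0}]'|grep -E "position|force"; python3 -m pendant '[{"xyz":[0.001,0,0],"rotation":[0,0,0],"gripper":0},{"xyz":[0.001,0,0],"rotation":[0,0,0],"gripper":0}]'|grep -E "position|force"; python3 -c "
from h import *
c=Cam('side'); c.save('pics/s21.png',(180,150,380,320),4); c=Cam('wrist'); c.save('pics/w21.png')"
```

```text
position: [0.5741, 0.1253, -0.0196]
--
ft_force: [2.0, -5.2, 4.3]
position: [0.5741, 0.1264, -0.0196]
ft_force: [1.3, -7.2, 3.7]
position: [0.574, 0.127, -0.0196]
ft_force: [1.9, -7.5, 3.1]
position: [0.5741, 0.127, -0.0196]
ft_force: [1.5, -9.2, 5.1]
```

View pics/s21.png

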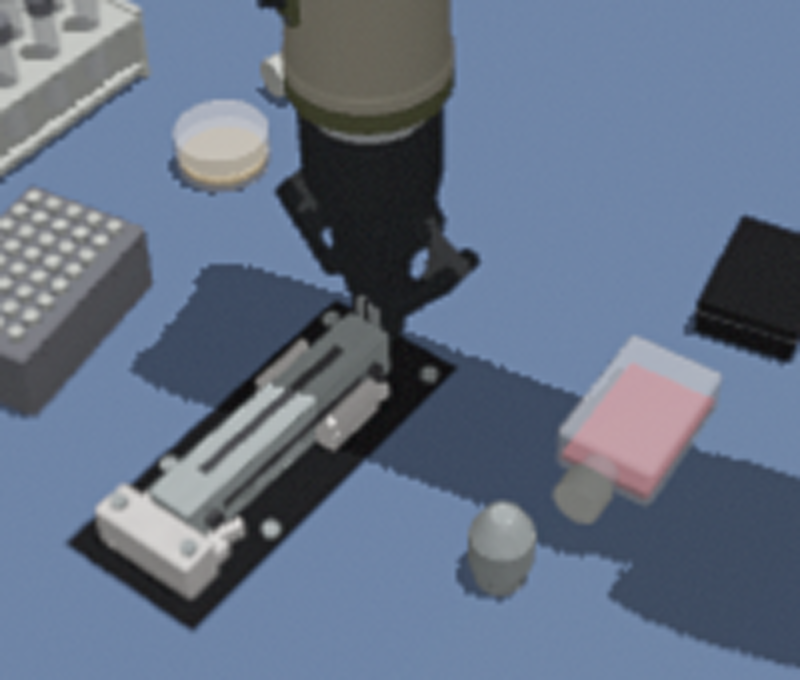

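```bash
python3 -m pendant '[{"xyz":[0.001,0,0],"rotation":[0,0,0],"gripper":0},{"xyz":[0.001,0,0],"rotation":[0,0,0],"gripper":0}]'|grep -A0 -E "position|force"; python3 -m pendant '[{"xyz":[0.001,0,0],"rotation":[0,0,0],"gripper":0},{"xyz":[0.001,0,0],"rotation":[0,0,0],"gripper":0}]'|grep -E "position|force"
python3 - <<'E'
from h import *
for n in ("scene","side","wrist"):
    c=Cam(n)
    x0,y0=c.proj([[.5715,.216,.03]])[0].astype(int) if n!="wrist" else (320,120)
    m=np.zeros((400,640),bool); m[max(0,y0-110):y0+110,max(0,x0-110):x0+110]=1
    P,uv=c.cloud(m); T=P[(P[:,2]>.0295)&(P[:,2]<.04)&(abs(P[:,0]-.571)<.03)&(P[:,1]>.125)&(P[:,1]<.31)]
    print(n,cv2.minAreaRect((T[:,:2]*1000).astype(np.float32)))
    for y in (.15,.2,.25,.28): a=T[abs(T[:,1]-y)<.004]; print(y,np.percentile(a[:,0],[2,98]).mean().round(4) if len(a)>5 else None)
E
```

```text
position: [0.574, 0.127, -0.0196]
--
ft_force: [-0.0, -11.7, 5.8]
position: [0.574, 0.127, -0.0196]
ft_force: [0.8, -13.4, 7.6]
scene ((563.978759765625, 221.31411743164062), (179.06861877441406, 53.24081802368164), 87.31147766113281)
0.15 0.5712
0.2 0.5694
0.25 0.5683
0.28 0.5679
side ((568.7328491210938, 216.90939331054688), (183.56944274902344, 34.325618743896484), 89.58441925048828)
0.15 0.5685
0.2 0.5676
0.25 0.5668
0.28 0.5663
wrist ((571.17333984375, 184.6199188232422), (28.346599578857422, 73.89930725097656), 1.398332953453064)
0.15 0.5719
0.2 0.5708
0.25 None
0.28 None
```

```bash
python3 -m pendant '[{"xyz":[-0.012,0,0],"rotation":[0,0,0],"gripper":0},{"xyz":[-0.035,0,-0.01],"rotation":[0,0,0],"gripper":0},{"xyz":[-0.05,0,-0.05],"rotation":[0,0,0],"gripper":0},{"xyz":[-0.05,0,-0.09],"rotation":[0,0,0],"gripper":0},{"xyz":[-0.05,0,-0.13],"rotation":[0,0,0],"gripper":0},{"xyz":[-0.03,0,-0.17],"rotation":[0,0,0],"gripper":0},{"xyz":[0.0,0,-0.20],"rotation":[0,0,0],"gripper":0},{"xyz":[0.03,0,-0.22],"rotation":[0,0,0],"gripper":0}]' 20 && python3 -m pendant '[{"xyz":[0.02,0,0],"rotation":[0,0,0],"gripper":0},{"xyz":[0.02,0,0],"rotation":[0,0,0],"gripper":0},{"xyz":[0.02,0,0],"rotation":[0,0,0],"gripper":0},{"xyz":[0.02,0,0],"rotation":[0,0,0],"gripper":0},{"xyz":[0.02,0,0],"rotation":[0,0,0],"gripper":0}]'
python3 - <<'E'
from h import *
for i in range(4): c=Cam("wrist"); s=r.get_state()
print(s["position"],s["ft_force"])
c.save("pics/w22.png"); c.save("pics/w22c.png",(250,0,400,190),3)
m=np.zeros((400,640),bool); m[0:235,230:410]=1
P,uv=c.cloud(m); T=P[(P[:,2]>.0295)&(P[:,2]<.04)&(abs(P[:,0]-.571)<.03)]
print(cv2.minAreaRect((T[:,:2]*1000).astype(np.float32)))
A=[]
for y in np.arange(.14,.29,.01): a=T[abs(T[:,1]-y)<.004]; A.append((y,(a[:,0].min()+a[:,0].max())/2))
A=np.array(A); print(np.polyfit(A[:,0]-.216,A[:,1],1))
G=P[(P[:,2]>.019)&(P[:,2]<.0275)&(P[:,1]>.165)&(P[:,1]<.2)]
for sgn in(-1,1):
    g=G[(sgn*(G[:,0]-.572)>.018)]; print("lip",np.polyfit(g[:,1]-.181,g[:,0],1))
S=P[(P[:,2]>.022)&(P[:,2]<.0285)&(P[:,1]>.285)]; print("stop",cv2.minAreaRect((S[:,:2]*1000).astype(np.float32)))
E
```

```text
t: 24.88
position: [0.5726, 0.1616, 0.2035]
tool_rot: [0.001, 0.696, 0.718, 0.002]
ft_force: [1.9, -0.2, 1.1]
width: 0.0002
t: 25.3
position: [0.5711, 0.1802, 0.199]
tool_rot: [-0.0, 0.695, 0.719, -0.001]
ft_force: [-0.4, -0.3, -1.0]
width: -0.0
[0.57138211 0.18075362 0.19967415] [-0.28298379  0.47526828  0.15609056]
((569.8795776367188, 225.32017517089844), (54.04941177368164, 174.33665466308594), 0.9150017499923706)
[-0.02293957  0.5703852 ]
lip [-0.03427004  0.5488022 ]
lip [-0.0415363   0.59617117]
stop ((567.1041259765625, 308.6617736816406), (63.74038314819336, 23.182645797729492), 2.200188398361206)
```

View pics/w22.png

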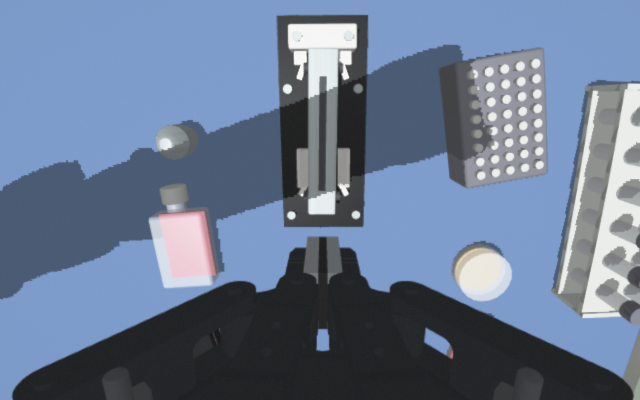

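View pics/w22c.png

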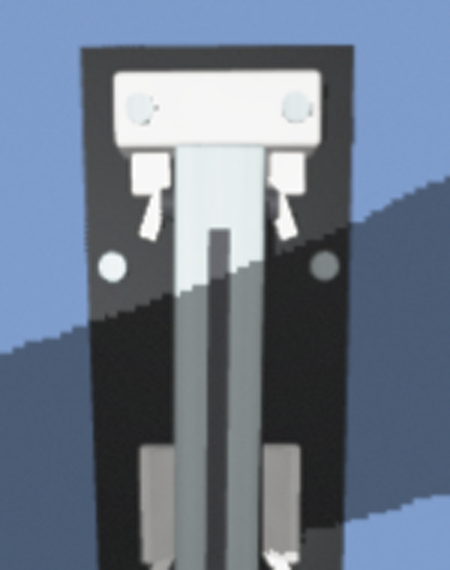

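Run:
```python
from h import *
c=Cam("wrist")
m=np.zeros((400,640),bool); m[48:212,312:334]=1
P,uv=c.cloud(m); T=P[(P[:,2]>.0295)]
print("ends y",np.percentile(T[:,1],[.5,99.5]),"z fit",np.polyfit(T[:,1]-.216,T[:,2],1))
print(r.get_state()["t"]); print(r.hand_in())
```

```text
ends y [0.14150393 0.2960491 ] z fit [7.98320118e-05 3.26682501e-02]
25.55
the job is handed in; nothing more can be done
None
```

I walked the rail end over end twice, steering it while it stood on end, and laid it between the guide cheeks. I then pushed it home with shut fingers, backed off and handed in at about 25.6 s. No verdict was reported.

**Last checks (wrist camera and wrist force):**
- **Against the stop:** pushing stalled at 13 N, and the picture shows no gap at the stop.
- **Position and angle:** the rail is about 0.5 to 1 mm off the dock's middle line and about 0.014 rad off square (limits 3 mm and 0.04 rad).
- **Flat and free:** the top surface is level at 32.7 mm, and the gripper stands clear above the dock.
- **Bystanders:** those in the last wrist picture look where they were. I did not measure any of them again.

**What disagreed or failed:**
- **First grasp missed:** the pads closed over the rail's top because their tips sit about 31 mm behind the reported TCP. I opened and went lower. The rail did not visibly move.
- **Crooked before the final push:** the rail leaned about 0.02 to 0.03 rad sideways on its second stand, and was laid about 0.027 rad off the dock's heading. The push took out roughly half of that.

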